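Open the flush-hatched cold well by its ring pull and put the jam jar in

ROBOT

A 7-joint arm with a two-finger parallel gripper is mounted at the origin on the work surface; the furniture and walls round the work are solid. World frame = base frame: x ahead of the robot, y to its left, z up, the work surface at z = 0. Lengths are in m, angles in rad, forces in N, time in s.
With the tool pointing down it reaches from about 0.425 to 1.025 m from the base axis. Payload 9.4 kg.
Tool frame: the origin (TCP) lies midway between the tips of the shut fingers; the grasp point (between the pads) lies 19 mm behind it; y points along the fingers, x is the direction in which the jaws open and shut, and the axes are right-handed (so a half turn about y gives the same grasp; the last joint's range is limited). The gripper opens to 85 mm and grips with 20 to 120 N. Pads are 22 mm wide; open, the fingers measure 114 mm over their backs; the gripper's body (76 mm by 85 mm) begins 54 mm behind the grasp point. The pads swing forward as they close: fully open they stand 13 mm farther back than shut.
Start: joints at [1.037, 0.599, -0.003, 1.599, 0.002, 0.943, -0.08], TCP at [0.32, -0.651, 0.231] pointing down, gripper open.
Joint ranges: [-2.57, 2.57], [-0.35, 1.97], [-1.29, 1.29], [0.11, 2.56], [-1.05, 4.19], [0.11, 1.86], [-2.63, 2.63]. Speed limits (rad/s): [2.22, 2.22, 3.01, 3.01, 3.14, 3.14, 3.14].

INTERFACE

Orientations are given as [roll, pitch, yaw] about the fixed x, y, z axes, in that order (R = Rz(yaw) Ry(pitch) Rx(roll)).
In Python, from station import get_state, get_image, camera_model, workorder gives the robot as it stands. The module is installed in compiled form; this text tells all that it offers.
- The arm moves only by the tool drive_tool, never from a script. Its argument "moves" is a list of rows, each a list of 3 entries, a list of its own where there are three numbers: the turn, a rotation vector about the tool's x, y, z in rad, then the shift along the tool's x, y, z in cm, then the finger opening in cm, from 0 to 8.54. A call has 1 to 5 rows; each row is the pose to reach, as a shift and turn from the pose measured when the call began, along the tool's axes at that moment; what a row does not reach only later rows make up. A row lasts 1/12 s, in which the tool goes at most 41.7 mm and 7.16 degrees, less where a joint would pass 70% of its speed; a pose out of reach is approached as far as the arm can. A call with a gripper value outside its range is refused whole. The fingers move at their own pace and stop on an object; "newtons" is the grip in N (left out, the last holds). Time passes only in rows, so rows that repeat a pose let the fingers close. It gives the time, the measured TCP pose, the force and the opening at its end, in the units of the state.
- get_state(): the state, without advancing time (a new reading comes with each control period).
- get_image(name): name is "side" or "top" or "wrist"; returns (picture, depth): 400x640x3 uint8, red, green, blue; 400x640 float32, m along the optical axis (not along the pixel's ray), 0 where there is no reading.
- camera_model(name): a dict with "K" (3x3 intrinsics, pixels), "view" (4x4, takes a point from world to camera coordinates); the wrist camera has in their place "mount" (4x4, takes a point from camera to tool coordinates, whose origin is the TCP and whose axes are the tool frame's). Camera axes: x right, y up, looking along -z (the intrinsics and any distortion apply to the point x, -y, -z); pixel columns grow to the right and rows downward; lengths in m; the calibration is good to about 2 mm. A picture is of the moment at which its call begins: read the wrist's pose just before it. camera_model takes no time and is no camera call.
- workorder.finish_job(): hands the job in, once; it reports no verdict.
The state is a dict: "clock": time; "joint_positions": joint angles; "joint_vel": joint speeds; "effort": joint torques, N m; "ee_pos": TCP position; "ee_rot": TCP orientation; "contact_force": force on the tool from outside, world axes, zero at the start; "wrist_torque": the same for the moment, N m; "finger_gap": opening from 0.0 (shut) to 1.0 (fully open).
Only numpy, scipy, OpenCV 4.12 (cv2) and the standard library are available. Lean on these libraries where they do the work, as an engineer would, in place of code of your own. Each camera call takes 0.05 s, during which the arm holds its last target.

TASK

Put the jam jar from the table away in the steel cold well: flip up the ring pull recessed in its flush hatch, lift the hatch by it until it stands fully open at its stop, then lower the jar upright onto the floor of the strip on the hinge side, beside the jar stored there, and only then let go. Leave the hatch open, do not tip or shove the stored jar away, and do not knock over the squeeze bottle.

Things in the scene. Friction and masses are not known exactly. Their poses are not given: they have to be found in the camera images.
- cold_well: Steel chest fixed on the table, 250 (its x, along the hinge) x 230 (y) x 125 mm high, flush hatch in its top, hinge on its +y side (left from the robot). Origin on the table; outside x -125..125, y -118..112 mm, rails and tap to 22 mm beyond its x ends. Inside x -102..102, y -93..87, floor 16, rim 125 mm high. Divider along x at y 1..5, 50 mm high; blue cold pack, fixed, in the -y strip, top 46 mm
- hatch (a joint): Hatch angle, rad: 0 shut, 1.309 (75 degrees) at its stop. 0.5 kg; stiff friction hinges (0.75 N m) hold it at any angle; about 14 N at the ring lift it. Even fully open it leans over the hinge-side strip, where a jar straight from above or a vertical gripper would hit it: bring the jar in low and slanting from the well's -y side, over the pack and the divider, the gripper's body leaning 25 to 40 degrees towards -y
- hatch_hinge (a point): Middle of the hinge line, at x 0, y 93, z 125 mm of the well, level with the hatch's top face. Axes turn with the hatch: x along the hinge, -y to the free edge (192 mm away), z out of the top face. The hatch is 217 mm wide along x, 5 mm thick, and opens by turning about -x
- ring (a joint): Angle of the ring pull to the hatch, rad: 0 flat in its cup, 1.57 square to the hatch, stop at 1.70. The pivot is a little stiff, so the ring stays where it is left. To lift the hatch, pull the raised ring square to the hatch and follow the hinge, the gripper leaning over towards the well's +y (30 to 45 degrees at the end) so as to clear the hatch
- ring_pivot (a point): Middle of the ring's pivot line: on the hatch, 97 mm from the hinge towards the free edge, 7 mm under the top face, in the middle of its width. Axes turn with the ring: x along the pivot (parallel to the hinge), -y from pivot to grip bar, z square to the ring (up while it lies flat). It flips up by turning about -x
- ring_bar (a point): Middle of the grip bar, 44 mm from the pivot, axes as ring_pivot. D-ring of 8.4 mm round bar along x, straight for 38 mm, 46 mm between the legs. Its cup is 84 (x) x 86 (y) mm, 26 deep; round the flat bar 30 mm are free towards the free edge, 48 towards the pivot, 15 below. Pinch the bar from above across it, one finger inside the ring; it can turn between the fingers
- jar_strip (a point): Centre of the floor of the hinge-side strip (82 mm in y, 205 mm in x), at x 0, y 46, z 16 mm of the well; axes as cold_well. The stored jar stands 55 to 66 mm to its -x; the free place's middle is about 36 mm to its +x. Rim 109 mm, divider top 34 mm above this point
- jam_jar: The jar to put away, on the table: round, red filling, label, yellow lid; 66 mm across, 100 mm high, 0.3 to 0.6 kg. Origin at the centre of its underside, z up. Lid 65 mm across, 88 to 99 mm above its underside; take it there with the fingers along the strip's x
- stored_jar: Same kind of jar (66 x 100 mm) standing in the hinge-side strip, hidden until the hatch is open; origin at the centre of its underside, z up
- squeeze_bottle: White squeeze bottle with a red pointed cap, 57 mm across, 195 mm high, on the table left of the well; origin at the centre of its underside, z up
Things that resemble listed ones, but are neither listed nor needed, are in the scene too. What is shaped like the jam_jar but blue is not meant. There is more than one size of the squeeze_bottle; the job needs the smaller.

How it is judged:
By the outcome, as a careful person would: the job done as asked, in the order asked, and still so for the second after the job is handed in, with the robot touching nothing.
It also fails if it takes over 62 s, if anything falls off the work surface, if the arm or the gripper's body presses on something with over 40 N, if the wrist force passes 120 N, or if a joint passes its speed limit or range.

## Working session

There is one attempt and no reset: what is moved stays moved. The work goes in short steps, Python scripts to look and compute and a tool call to move; the robot and the scene stay as the last step left them, time stands still between calls to the robot, and variables do not carry over. Pictures are saved under pics/ and viewed, and the job is handed in when it is done.

Besides the shell and the picture viewer there is one more tool, called after "Call:" as name([rows], argument=value, ...), one row to a line, values as JSON. drive_tool: Moves the arm, as the interface text tells. Its arguments: {"type":"object","properties":{"moves":{"type":"array"},"newtons":{"type":"number"}},"required":["moves"]}

```bash
mkdir -p pics; python3 - <<'E'
from station import get_state, get_image, camera_model
import cv2, numpy as np
s=get_state(); print({k:np.round(v,4).tolist() for k,v in s.items()})
for n in("side","top","wrist"):
    p,d=get_image(n); cv2.imwrite(f"pics/{n}0.png",p[:,:,::-1]); np.save(f"pics/{n}0.npy",d)
    m=camera_model(n); print(n,{k:(np.round(v,4).tolist() if not isinstance(v,str) else v) for k,v in m.items()})
E
```

```text
{'clock': 0.0, 'joint_positions': [1.0373, 0.6001, -0.0026, 1.6001, 0.0018, 0.9429, -0.0798], 'joint_vel': [-0.0, -0.0018, 0.0009, 0.0026, 0.0004, -0.0003, -0.0003], 'effort': [-0.0001, -77.6453, 1.5655, -25.801, 0.0124, 0.0091, -0.0], 'ee_pos': [0.3196, -0.6503, 0.2304], 'ee_rot': [-1.5709, 0.0015, -1.1139], 'contact_force': [0.1102, -0.0621, -0.0241], 'wrist_torque': [-0.0003, -0.0047, -0.0355], 'finger_gap': 0.9971}
side {'K': [[397.923, 0.0, 314.1704], [0.0, 397.923, 197.1582], [0.0, 0.0, 1.0]], 'view': [[0.6135, 0.7896, -0.0095, -0.2927], [-0.6873, 0.5399, 0.4859, 0.2389], [0.3889, -0.2916, 0.8739, -1.3804], [0.0, 0.0, 0.0, 1.0]]}
top {'K': [[405.7297, 0.0, 309.359], [0.0, 405.7297, 200.7727], [0.0, 0.0, 1.0]], 'view': [[-0.0016, -0.9998, 0.0198, 0.0051], [0.9881, 0.0015, 0.1537, -0.4502], [-0.1537, 0.0198, 0.9879, -1.1746], [0.0, 0.0, 0.0, 1.0]]}
wrist {'K': [[330.4932, 0.0, 320.0229], [0.0, 330.4932, 198.4478], [0.0, 0.0, 1.0]], 'mount': [[1.0, -0.0001, 0.0005, 0.0009], [0.0005, 0.2973, -0.9548, -0.1428], [-0.0, 0.9548, 0.2973, 0.0754], [0.0, 0.0, 0.0, 1.0]]}
```

View images.

View pics/side0.png

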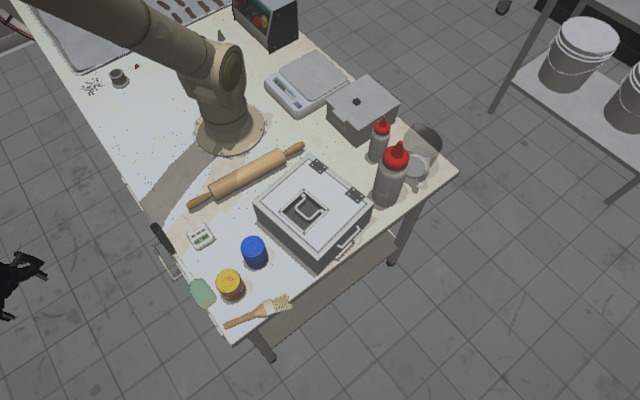

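View pics/top0.png

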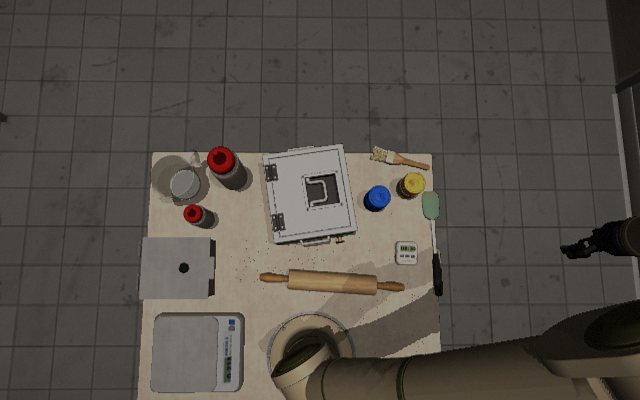

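View pics/wrist0.png

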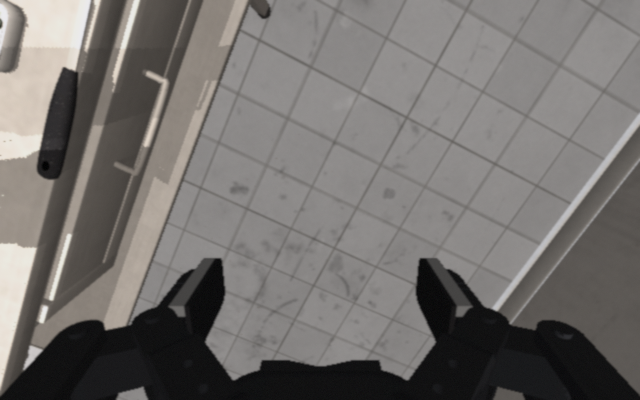

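```bash
cat > h.py <<'E'
import numpy as np, cv2
from station import get_state, get_image, camera_model
from scipy.spatial.transform import Rotation as R
def world(name,d,T=None):
    m=camera_model(name);K=m["K"]
    v,u=np.mgrid[0:400,0:640]
    P=np.stack([(u-K[0,2])/K[0,0]*d,-(v-K[1,2])/K[1,1]*d,-d],-1)
    if name=="wrist": M=T@np.array(m["mount"])
    else: M=np.linalg.inv(np.array(m["view"]))
    return P@M[:3,:3].T+M[:3,3]
def tool(s=None):
    s=s or get_state(); T=np.eye(4); T[:3,:3]=R.from_euler('xyz',s["ee_rot"]).as_matrix(); T[:3,3]=s["ee_pos"]; return T
E
python3 - <<'E'
from h import *
m=camera_model("top"); print(m.keys())
for n in("top","side"):
    d=np.load(f"pics/{n}0.npy"); P=world(n,d); im=cv2.imread(f"pics/{n}0.png")
    hsv=cv2.cvtColor(im,cv2.COLOR_BGR2HSV)
    ok=d>0
    # hatch plane
    sel=ok&(abs(P[...,2]-.125)<.012)&(P[...,0]>.45)&(P[...,0]<.9)&(P[...,1]>-.25)&(P[...,1]<.25)
    nn,lab,st,ce=cv2.connectedComponentsWithStats(sel.astype('uint8'))
    k=1+np.argmax(st[1:,4]); q=P[lab==k]; r=cv2.minAreaRect((q[:,:2]*1000).astype('float32')); print(n,"well top",r,np.median(q[:,2]),len(q))
    for nm,lo,hi,z in(("yel",20,35,.1),("blue",105,125,.1)):
        s=ok&(hsv[...,0]>lo)&(hsv[...,0]<hi)&(hsv[...,1]>120)&(abs(P[...,2]-z)<.012)&(P[...,0]>.3)
        nn,lab,st,ce=cv2.connectedComponentsWithStats(s.astype('uint8'))
        for k in range(1,nn):
            if st[k,4]>60:
                q=P[lab==k]; print(nm,st[k],cv2.minEnclosingCircle((q[:,:2]*1000).astype('float32')),np.median(q[:,2]))
    s=ok&((hsv[...,0]<8)|(hsv[...,0]>172))&(hsv[...,1]>150)&(P[...,2]>.1)
    nn,lab,st,ce=cv2.connectedComponentsWithStats(s.astype('uint8'))
    for k in range(1,nn):
        if st[k,4]>60: q=P[lab==k]; print("red",st[k],np.median(q,0),q[:,2].max())
im=cv2.imread("pics/top0.png")
cv2.imwrite("pics/c1.png",np.hstack([cv2.resize(im[130:260,250:380],(390,390),interpolation=2),cv2.resize(im[130:260,350:480],(390,390),interpolation=2)]))
E
```

```text
dict_keys(['K', 'view'])
top well top ((509.98663330078125, 15.543930053710938), (152.82725524902344, 229.8782958984375), 8.570836067199707) 0.12528936520613632 3414
yel [403 173  23  21 326] ((494.3598327636719, -292.96148681640625), 31.638938903808594) 0.09943477971162851
blue [368 186  23  22 388] ((454.7159423828125, -191.1881866455078), 31.789775848388672) 0.0991471644876416
red [207 147  28  27 591] [0.52164625 0.2306583  0.22746227] 0.28170495995840694
red [184 205  19  18 260] [0.39579654 0.31473118 0.15802707] 0.19746289832948993
side well top ((509.6658935546875, 14.840408325195312), (156.59556579589844, 230.80978393554688), 8.934233665466309) 0.12511619611921426 3566
yel [216 269  24  24 418] ((496.24578857421875, -293.9387512207031), 31.596668243408203) 0.09916264230838556
blue [241 236  24  23 405] ((457.4425048828125, -193.06451416015625), 31.86060333251953) 0.09911828728853034
red [375 121  15  12 113] [0.4071877  0.3101089  0.15793161] 0.17648854817615878
red [384 146  25  21 299] [0.54124771 0.22353215 0.22695171] 0.2650322266599643
```

View pics/c1.png

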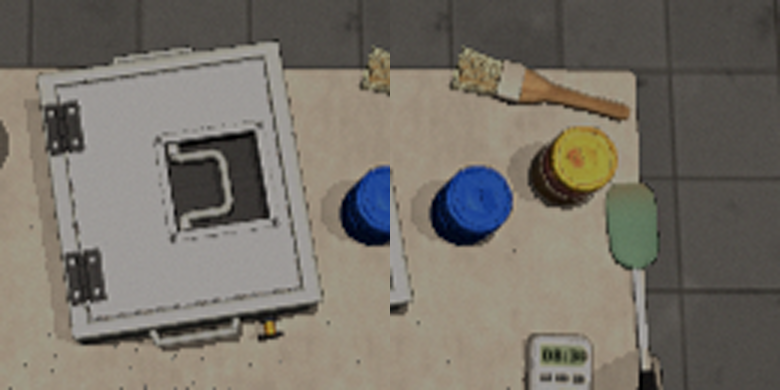

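```bash
python3 - <<'E'
from h import *
for n in("top","side"):
    d=np.load(f"pics/{n}0.npy"); P=world(n,d); im=cv2.imread(f"pics/{n}0.png")
    ok=d>0
    sel=ok&(abs(P[...,2]-.125)<.007)&(P[...,0]>.3)&(P[...,0]<.9)&(P[...,1]>-.25)&(P[...,1]<.25)
    nn,lab,st,ce=cv2.connectedComponentsWithStats(sel.astype('uint8'))
    k=1+np.argmax(st[1:,4]); q=P[lab==k]
    r=cv2.minAreaRect((q[:,:2]*1000).astype('float32')); print(n,r,np.median(q[:,2]),len(q))
    a=np.deg2rad(r[2]);
    # refine: maximize inliers in rectangle by yaw scan w/ robust extents
    best=None
    for a in np.deg2rad(np.arange(4,14,.25)):
        u=q[:,0]*np.cos(a)+q[:,1]*np.sin(a); v=-q[:,0]*np.sin(a)+q[:,1]*np.cos(a)
        e=[np.percentile(u,.3),np.percentile(u,99.7),np.percentile(v,.3),np.percentile(v,99.7)]
        A=(e[1]-e[0])*(e[3]-e[2])
        if best is None or A<best[0]: best=(A,np.rad2deg(a),np.array(e))
    A,a,e=best; ar=np.deg2rad(a); c,s_=np.cos(ar),np.sin(ar)
    uc=(e[0]+e[1])/2; vc=(e[2]+e[3])/2+.003
    o=np.array([c*uc-s_*vc,s_*uc+c*vc]); print("yaw",a,"ext",e[1]-e[0],e[3]-e[2],"origin",o)
    # ring: points within cup
    W=np.stack([c*(P[...,0]-o[0])+s_*(P[...,1]-o[1]),-s_*(P[...,0]-o[0])+c*(P[...,1]-o[1]),P[...,2]],-1)
    rs=ok&(abs(W[...,2]-.121)<.008)&(abs(W[...,0])<.038)&(W[...,1]>-.075)&(W[...,1]<.0)
    w=W[rs]; print("ring ext",len(w),np.percentile(w,[2,50,98],axis=0).round(4).tolist())
    cup=ok&(W[...,2]<.110)&(abs(W[...,0])<.06)&(W[...,1]>-.1)&(W[...,1]<.04)
    w=W[cup]; print("cup ext",len(w),np.percentile(w,[2,50,98],axis=0).round(4).tolist())
E
```

```text
top ((462.0904541015625, 8.081283569335938), (250.1277313232422, 230.04672241210938), 8.685125350952148) 0.12528230779795946 6571
yaw 8.5 ext 0.24803192183059303 0.22850850173007364 origin [0.46122703 0.01110978]
ring ext 164 [[-0.0351, -0.0512, 0.117], [0.0001, -0.0326, 0.1217], [0.0355, -0.0011, 0.1269]]
cup ext 692 [[-0.0363, -0.0818, 0.0952], [0.0033, -0.0429, 0.0995], [0.0427, 0.0014, 0.1055]]
side ((462.591552734375, 7.500244140625), (251.9518585205078, 230.575927734375), 8.961691856384277) 0.1252044242870728 6091
yaw 9.0 ext 0.24860036867668717 0.22842935609541332 origin [0.46318775 0.01026597]
ring ext 158 [[-0.0347, -0.0507, 0.1173], [-0.0006, -0.0338, 0.1213], [0.0341, -0.0021, 0.1265]]
cup ext 1056 [[-0.0429, -0.0956, -0.8979], [0.0114, -0.038, 0.0972], [0.0582, 0.0311, 0.1065]]
```

Jam jar candidates in the top view: the yellow-lid jar with red filling at (412,185) and the blue-lid jar at (377,198), which is the decoy. The crop confirms the yellow one. For the bottle, the small one is at (197,215) and the big one at (225,165). The well's yaw is about 8.75° and its origin is about (0.462, 0.011). Its 250x230 size and 125 mm height match the description.

```bash
cat >> h.py <<'E'
YAW=np.deg2rad(8.75); O=np.array([.462,.0107,0.])
RW=R.from_euler('z',YAW).as_matrix()
def w2(p): return RW@np.array(p,float)+O      # well->world
def inW(P): return (P-O)@RW
def ringR(lean):  # tool x=-Wy,y=-z,z=+Wx ; lean>0 body to +Wy
    B=RW@np.array([[0,0,1],[-1,0,0],[0,-1,0]],float)
    return B@R.from_rotvec([0,0,-lean]).as_matrix()
def jarR(lean):   # tool x=Wx,y=-z,z=Wy ; lean>0 body to -Wy
    B=RW@np.array([[1,0,0],[0,0,1],[0,-1,0]],float)
    return B@R.from_rotvec([lean,0,0]).as_matrix()
def show(targets,s=None):
    s=s or get_state(); T=tool(s)
    print("t%.2f"%s["clock"],"pos",np.round(s["ee_pos"],4),"W",inW(np.array(s["ee_pos"])).round(4),"rot",np.round(s["ee_rot"],3),"gap%.3f"%s["finger_gap"],"F",np.round(s["contact_force"],1),"q",np.round(s["joint_positions"],2))
    for p,Rt in targets:
        print(np.round(R.from_matrix(T[:3,:3].T@Rt).as_rotvec(),3).tolist(),np.round(100*T[:3,:3].T@(p-T[:3,3]),2).tolist())
E
python3 - <<'E'
from h import *
print(ringR(0),jarR(.6)[:,1])
show([(w2([0,-.048,.22]),ringR(0))])
E
```

```text
[[ 0.15212339  0.          0.98836151]
 [-0.98836151  0.          0.15212339]
 [ 0.         -1.          0.        ]] [-0.08589533  0.55807089 -0.82533561]
t0.15 pos [ 0.3196 -0.6504  0.2306] W [-0.2413 -0.6317  0.2306] rot [-1.571e+00  1.000e-03 -1.114e+00] gap1.001 F [0.1 0.6 0.8] q [ 1.04  0.6  -0.    1.6   0.    0.94 -0.08]
[0.0, 0.304, -0.001] [-48.46, 1.11, 40.5]
```

Call:
drive_tool([
  [[0,0.1,0],[-3,0,2.5],4],
  [[0,0.2,0],[-6,0.2,5],4],
  [[0,0.3,0],[-9.2,0.3,7.7],4],
  [[0,0.304,0],[-12.4,0.4,10.3],4],
  [[0,0.304,0],[-15.6,0.5,13],4],
])

```text
clock: 0.57
ee_pos: [0.3673, -0.4512, 0.2255]
ee_rot: [-1.572, 0.001, -1.419]
contact_force: [0.8, -1.1, 0.6]
finger_gap: 0.466
```

```bash
python3 - <<'E'
from h import *
show([(w2([0,-.048,.22]),ringR(0))])
E
```

```text
t0.57 pos [ 0.3673 -0.4512  0.2255] W [-0.1639 -0.4421  0.2255] rot [-1.572e+00  1.000e-03 -1.419e+00] gap0.466 F [ 0.8 -1.1  0.6] q [ 0.74  0.44  0.07  1.94 -0.04  0.77 -0.58]
[0.001, -0.001, -0.001] [-39.43, 0.59, 16.35]
```

Call:
drive_tool([
  [[0,0,0],[-3.8,0,1.6],2.6],
  [[0,0,0],[-7.6,0,3.2],2.6],
  [[0,0,0],[-11.4,0.1,4.8],2.6],
  [[0,0,0],[-15.2,0.2,6.4],2.6],
  [[0,0,0],[-19,0.3,8],2.6],
])

```text
clock: 0.98
ee_pos: [0.4177, -0.2494, 0.2227]
ee_rot: [-1.571, 0.001, -1.419]
contact_force: [1.5, -0.1, 0.3]
finger_gap: 0.305
```

Call:
drive_tool([
  [[0,0,0],[-3.8,0,1.6],2.6],
  [[0,0,0],[-7.6,0,3.2],2.6],
  [[0,0,0],[-11.4,0.1,4.8],2.6],
  [[0,0,0],[-15.2,0.2,6.4],2.6],
  [[0,0,0],[-18,0.3,7.5],2.6],
])

```text
clock: 1.4
ee_pos: [0.4652, -0.0566, 0.22]
ee_rot: [-1.571, 0.002, -1.417]
contact_force: [0.1, -0.4, 0.1]
finger_gap: 0.304
```

```bash
python3 - <<'E'
from h import *
s=get_state(); p,d=get_image("wrist"); cv2.imwrite("pics/w1.png",p[:,:,::-1]); np.save("pics/w1.npy",d)
show([(w2([0,-.048,.22]),ringR(0)),(w2([0,-.048,.16]),ringR(0))],s)
P=inW(world("wrist",d,tool(s))); ok=d>0
sel=ok&(abs(P[...,2]-.118)<.012)&(abs(P[...,0])<.03)&(P[...,1]>-.085)&(P[...,1]<-.0)
w=P[sel]; print(len(w),np.percentile(w,[2,50,98],axis=0).round(4).tolist())
sel=ok&(abs(P[...,2]-.118)<.012)&(abs(P[...,0])<.015)&(P[...,1]>-.07)&(P[...,1]<-.02)
w=P[sel]; print(len(w),np.percentile(w,[2,50,98],axis=0).round(4).tolist())
sel=ok&(abs(P[...,2]-.125)<.006)&(abs(P[...,0])<.1)&(P[...,1]<.09)&(P[...,1]>-.09); print("top z",np.median(P[sel],0))
E
```

```text
t1.40 pos [ 0.4652 -0.0566  0.22  ] W [-0.007 -0.067  0.22 ] rot [-1.571  0.002 -1.417] gap0.304 F [ 0.1 -0.4  0.1] q [-0.    0.31  0.01  2.18 -0.01  0.65 -1.41]
[-0.0, 0.001, -0.002] [-1.9, 0.01, 0.71]
[-0.0, 0.001, -0.002] [-1.88, 6.01, 0.71]
2107 [[-0.0295, -0.0845, 0.1141], [0.0035, -0.0451, 0.1219], [0.0297, -0.0049, 0.1269]]
412 [[-0.0142, -0.0529, 0.1185], [0.0003, -0.0491, 0.1217], [0.0146, -0.0449, 0.1234]]
top z [0.03295611 0.01660106 0.12536604]
```

View pics/w1.png

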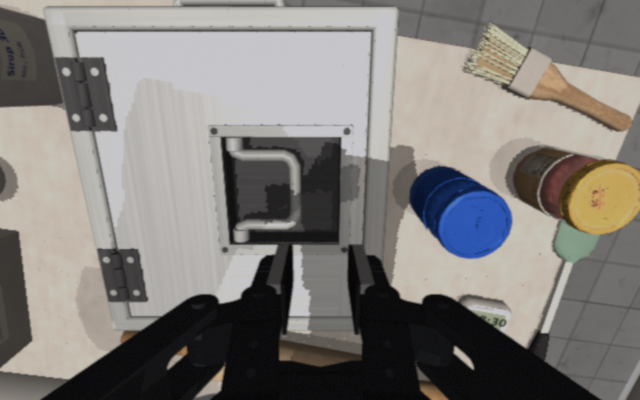

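The wrist view shows the ring bar at about pixel (298,190), lying flat. It measures W (0, -0.049), top at z 0.122, which matches the description. Now I descend onto it.

Call:
drive_tool([
  [[0,0,0],[-1.8,1.5,0.7],2.6],
  [[0,0,0],[-1.8,4.5,0.7],2.6],
  [[0,0,0],[-1.8,7.2,0.7],2.6],
  [[0,0,0],[-1.8,7.2,0.7],2.6],
])

```text
clock: 1.78
ee_pos: [0.4686, -0.0319, 0.1445]
ee_rot: [-1.576, 0.005, -1.41]
contact_force: [-1.5, -0.9, -0.7]
finger_gap: 0.305
```

```bash
python3 - <<'E'
from h import *
s=get_state(); p,d=get_image("wrist"); cv2.imwrite("pics/w2.png",p[:,:,::-1])
show([(w2([0,-.049,.118]),ringR(0)),(w2([0,-.049,.106]),ringR(0))],s)
P=inW(world("wrist",d,tool(s))); ok=d>0
sel=ok&(abs(P[...,2]-.118)<.012)&(abs(P[...,0])<.015)&(P[...,1]>-.07)&(P[...,1]<-.02)
w=P[sel]; print(len(w),np.percentile(w,[2,50,98],axis=0).round(4).tolist())
E
```

```text
t1.78 pos [ 0.4686 -0.0319  0.1445] W [ 1.000e-04 -4.310e-02  1.445e-01] rot [-1.576  0.005 -1.41 ] gap0.305 F [-1.5 -0.9 -0.7] q [-0.05  0.44 -0.01  2.25 -0.    0.46 -1.46]
[0.005, 0.008, -0.005] [0.6, 2.64, 0.0]
[0.005, 0.008, -0.005] [0.61, 3.84, 0.01]
752 [[-0.0144, -0.0526, 0.1186], [0.0004, -0.0486, 0.1217], [0.0143, -0.0446, 0.1233]]
```

View pics/w2.png

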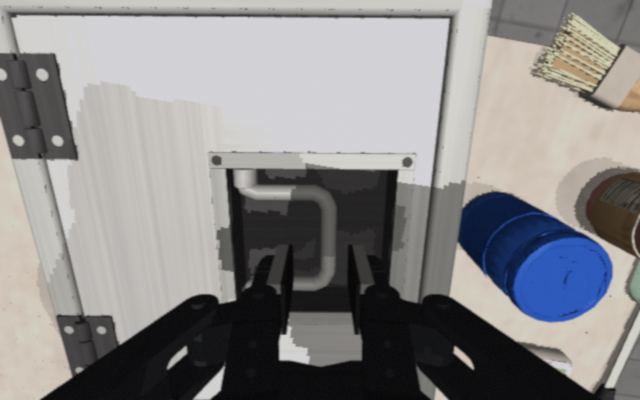

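Call:
drive_tool([
  [[0.005,0.008,-0.005],[0.6,0.5,0],2.6],
  [[0.005,0.008,-0.005],[0.6,1.5,0],2.6],
  [[0.005,0.008,-0.005],[0.6,2.6,0],2.6],
  [[0.005,0.008,-0.005],[0.6,3.7,0],2.6],
  [[0.005,0.008,-0.005],[0.6,3.7,0],2.6],
])

```text
clock: 2.25
ee_pos: [0.47, -0.0391, 0.1092]
ee_rot: [-1.57, -0.001, -1.42]
contact_force: [-0.2, 0.1, 0.2]
finger_gap: 0.304
```

```bash
python3 - <<'E'
from h import *
s=get_state(); p,d=get_image("wrist"); cv2.imwrite("pics/w3.png",p[:,:,::-1])
show([(w2([0,-.049,.107]),ringR(0))],s)
E
```

```text
t2.25 pos [ 0.47   -0.0391  0.1092] W [ 0.0003 -0.0505  0.1092] rot [-1.57e+00 -1.00e-03 -1.42e+00] gap0.304 F [-0.2  0.1  0.2] q [-0.04  0.5   0.    2.28  0.    0.36 -1.46]
[-0.001, -0.002, 0.001] [-0.15, 0.22, -0.03]
```

View pics/w3.png

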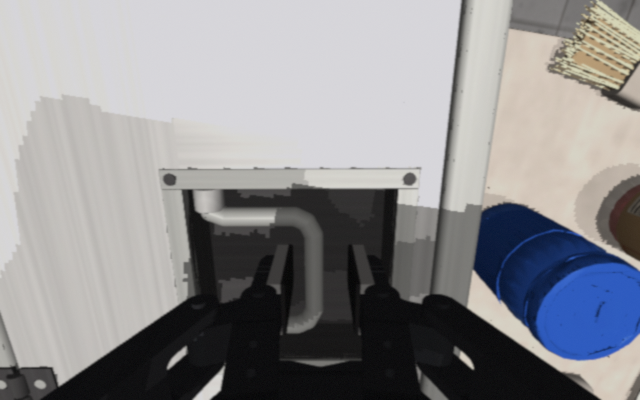

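The bar lies between the fingers: bar at column 308, fingers at 285 and 355. I close on it.

Call:
drive_tool([
  [[0,0,0],[-0.15,0.4,0],2.6],
  [[0,0,0],[-0.15,0.4,0],0.4],
  [[0,0,0],[-0.15,0.4,0],0.4],
  [[0,0,0],[-0.15,0.4,0],0.4],
  [[0,0,0],[-0.15,0.4,0],0.4],
], newtons=60)

```text
clock: 2.72
ee_pos: [0.47, -0.0362, 0.1065]
ee_rot: [-1.569, 0.0, -1.419]
contact_force: [-1.2, 6.8, 3.4]
finger_gap: 0.069
```

```bash
python3 - <<'E'
from h import *
s=get_state();T=tool(s); w=inW(T[:3,3]); piv=np.array([0,-.004,.118])
show([],s)
v=w-piv; r=np.hypot(v[1],v[2]); a0=np.arctan2(v[2],-v[1]); print(r,a0)
# tool keeps relation: tcp = bar + const offset (no tilt)
off=w-np.array([0,-.048,.118]); print(off)
tg=[]
for th in (.32,.64,.96,1.28,1.57):
    b=piv+.044*np.array([0,-np.cos(th),np.sin(th)]); tg.append((w2(b+off),T[:3,:3]))
show(tg,s)
E
```

```text
t2.72 pos [ 0.47   -0.0362  0.1065] W [ 0.0008 -0.0476  0.1065] rot [-1.569  0.    -1.419] gap0.069 F [-1.2  6.8  3.4] q [-0.04  0.51 -0.    2.28 -0.    0.35 -1.46]
0.045089244366009314 -0.2571254954889154
[ 0.00081331  0.00039307 -0.01146627]
t2.72 pos [ 0.47   -0.0362  0.1065] W [ 0.0008 -0.0476  0.1065] rot [-1.569  0.    -1.419] gap0.069 F [-1.2  6.8  3.4] q [-0.04  0.51 -0.    2.28 -0.    0.35 -1.46]
[0.0, 0.0, 0.0] [-0.22, -1.38, 0.0]
[0.0, 0.0, 0.0] [-0.87, -2.63, 0.0]
[0.0, 0.0, 0.0] [-1.88, -3.6, 0.01]
[0.0, 0.0, 0.0] [-3.14, -4.21, 0.01]
[0.0, 0.0, 0.0] [-4.4, -4.4, 0.01]
```

Call:
drive_tool([
  [[0,0,0],[-0.05,-0.7,0],0.4],
  [[0,0,0],[-0.22,-1.38,0],0.4],
  [[0,0,0],[-0.5,-2.03,0],0.4],
  [[0,0,0],[-0.87,-2.63,0],0.4],
  [[0,0,0],[-0.87,-2.63,0],0.4],
])

```text
clock: 3.13
ee_pos: [0.4688, -0.028, 0.1344]
ee_rot: [-1.567, -0.0, -1.419]
contact_force: [-0.5, -5.8, 3.9]
finger_gap: 0.067
```

```bash
python3 - <<'E'
from h import *
s=get_state();T=tool(s); piv=np.array([0,-.004,.118]); off=np.array([.0008,.0004,-.0115])
tg=[]
for th in (.8,.96,1.12,1.28,1.45,1.57):
    b=piv+.044*np.array([0,-np.cos(th),np.sin(th)]); tg.append((w2(b+off),ringR(0)))
show(tg,s)
p,d=get_image("wrist"); cv2.imwrite("pics/w4.png",p[:,:,::-1])
E
```

```text
t3.13 pos [ 0.4688 -0.028   0.1344] W [ 0.0008 -0.0393  0.1344] rot [-1.567 -0.    -1.419] gap0.067 F [-0.5 -5.8  3.9] q [-0.06  0.45  0.    2.27 -0.    0.42 -1.48]
[-0.003, -0.001, 0.0] [-0.5, -0.36, -0.0]
[-0.003, -0.001, 0.0] [-1.04, -0.81, -0.0]
[-0.003, -0.001, 0.0] [-1.65, -1.17, -0.0]
[-0.003, -0.001, 0.0] [-2.3, -1.42, -0.0]
[-0.003, -0.001, 0.0] [-3.03, -1.58, -0.0]
[-0.003, -0.001, 0.0] [-3.56, -1.61, -0.0]
```

View pics/w4.png

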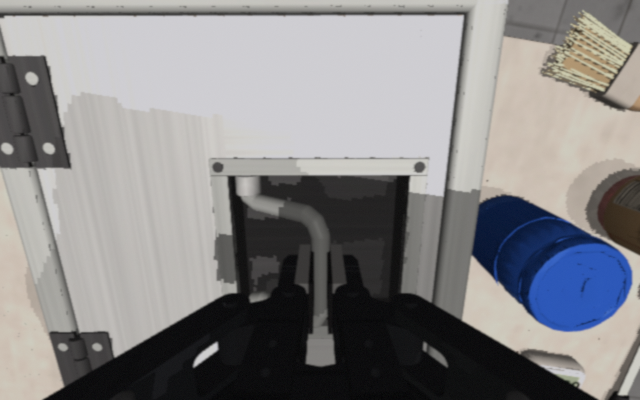

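Ring is held at pixel (320,270) and flipping up. Continuing.

Call:
drive_tool([
  [[0,0,0],[-0.5,-0.36,0],0.4],
  [[0,0,0],[-1.04,-0.81,0],0.4],
  [[0,0,0],[-1.65,-1.17,0],0.4],
  [[0,0,0],[-2.3,-1.42,0],0.4],
  [[0,0,0],[-2.8,-1.55,0],0.4],
])

```text
clock: 3.6
ee_pos: [0.4654, -0.0033, 0.1517]
ee_rot: [-1.565, -0.004, -1.423]
contact_force: [-2.6, -17.8, 25.4]
finger_gap: 0.07
```

```bash
python3 - <<'E'
from h import *
s=get_state();T=tool(s); off=np.array([.0008,.0004,-.0115])
# hatch: grasp offset along approach keeps 11.5mm
hg=np.array([0,.093,.125])
def hp(phi,th,lean):
    # in hatch frame
    v=np.array([0,-.097-.044*np.cos(th),-.007+.044*np.sin(th)])
    b=hg+R.from_rotvec([-phi,0,0]).apply(v)
    Rt=ringR(lean); return (w2(b)+Rt[:,1]*.0115, Rt)
show([hp(0,1.57,0)]+[hp(f,1.57,f*.45) for f in (.1,.2,.3,.4)],s)
p,d=get_image("wrist"); cv2.imwrite("pics/w5.png",p[:,:,::-1])
E
```

```text
t3.60 pos [ 0.4654 -0.0033  0.1517] W [ 0.0012 -0.0143  0.1517] rot [-1.565 -0.004 -1.423] gap0.070 F [ -2.6 -17.8  25.4] q [-0.13  0.42  0.02  2.26 -0.01  0.45 -1.53]
[-0.006, -0.004, 0.004] [-1.03, 0.12, -0.12]
[-0.006, -0.005, -0.041] [-1.39, -0.84, -0.12]
[-0.006, -0.005, -0.086] [-1.85, -1.74, -0.12]
[-0.006, -0.005, -0.131] [-2.39, -2.6, -0.11]
[-0.006, -0.005, -0.176] [-3.02, -3.4, -0.11]
```

View pics/w5.png

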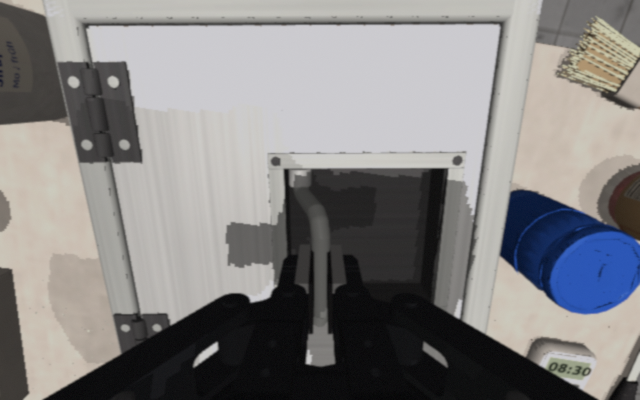

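Call:
drive_tool([
  [[0,0,0],[-0.5,0.1,-0.1],0.4],
  [[0,0,0],[-1.03,0.12,-0.12],0.4],
  [[0,0,0],[-1.03,0.12,-0.12],0.4],
])

```text
clock: 3.9
ee_pos: [0.4633, 0.0092, 0.1517]
ee_rot: [-1.562, -0.002, -1.421]
contact_force: [-0.0, 0.3, 11.0]
finger_gap: 0.065
```

```bash
cat >> h.py <<'E'
def hp(phi,th,lean,back=.0115):
    v=np.array([0,-.097-.044*np.cos(th),-.007+.044*np.sin(th)])
    b=np.array([0,.093,.125])+R.from_rotvec([-phi,0,0]).apply(v)
    Rt=ringR(lean); return (w2(b)+Rt[:,1]*back, Rt)
def hatch(name="wrist",s=None,save=None):
    s=s or get_state(); p,d=get_image(name)
    if save: cv2.imwrite(save,p[:,:,::-1])
    P=inW(world(name,d,tool(s))); ok=d>0
    return p,d,P,ok
E
python3 - <<'E'
from h import *
s=get_state()
show([hp(f,1.57,f*.45) for f in (0,.06,.13,.2,.27,.34)],s)
p,d,P,ok=hatch(s=s)
for y0 in(.05,0,-.08):
  sel=ok&(abs(P[...,1]-y0)<.008)&(P[...,0]>.05)&(P[...,0]<.09)&(abs(P[...,2]-.13)<.03); print(y0,np.median(P[sel],0),sel.sum())
E
```

```text
t3.90 pos [0.4633 0.0092 0.1517] W [ 0.0011 -0.0017  0.1517] rot [-1.562 -0.002 -1.421] gap0.065 F [-0.   0.3 11. ] q [-0.16  0.42  0.01  2.27 -0.01  0.45 -1.55]
[-0.009, -0.003, 0.002] [0.24, 0.12, -0.11]
[-0.009, -0.003, -0.025] [0.03, -0.46, -0.1]
[-0.009, -0.003, -0.056] [-0.26, -1.11, -0.1]
[-0.009, -0.003, -0.088] [-0.59, -1.74, -0.09]
[-0.009, -0.003, -0.119] [-0.96, -2.34, -0.09]
[-0.009, -0.003, -0.151] [-1.37, -2.92, -0.09]
0.05 [0.07127555 0.05003006 0.12527456] 2688
0 [ 7.11284932e-02 -2.57104426e-06  1.25267467e-01] 2688
-0.08 [ 0.07094507 -0.0800684   0.12517463] 2688
```

Hatch still flat, ring upright. Lifting along the hinge arc.

Call:
drive_tool([
  [[0,0,-0.025],[0.03,-0.46,-0.1],0.4],
  [[0,0,-0.056],[-0.26,-1.11,-0.1],0.4],
  [[0,0,-0.088],[-0.59,-1.74,-0.1],0.4],
  [[0,0,-0.119],[-0.96,-2.34,-0.1],0.4],
  [[0,0,-0.151],[-1.37,-2.92,-0.1],0.4],
], newtons=80)

```text
clock: 4.37
ee_pos: [0.4613, 0.0216, 0.1815]
ee_rot: [-1.559, -0.156, -1.423]
contact_force: [7.5, -9.4, -12.8]
finger_gap: 0.064
```

```bash
python3 - <<'E'
from h import *
s=get_state()
show([hp(f,1.57,f*.45) for f in (.34,.41,.48,.55,.62,.69)],s)
p,d,P,ok=hatch(s=s,save="pics/w6.png")
sel=ok&(P[...,0]>.05)&(P[...,0]<.09)&(P[...,1]>-.04)&(P[...,1]<.06)&(P[...,2]>.127)&(P[...,2]<.3)
w=P[sel]; print(sel.sum(), np.median(np.arctan2(w[:,2]-.125,.093-w[:,1])))
E
```

```text
t4.37 pos [0.4613 0.0216 0.1815] W [0.0009 0.0109 0.1815] rot [-1.559 -0.156 -1.423] gap0.064 F [  7.5  -9.4 -12.8] q [-0.43  0.37  0.2   2.26  0.17  0.52 -1.81]
[-0.011, -0.005, 0.003] [-0.13, 0.04, -0.1]
[-0.011, -0.005, -0.029] [-0.49, -0.57, -0.09]
[-0.011, -0.005, -0.06] [-0.89, -1.15, -0.09]
[-0.011, -0.005, -0.092] [-1.34, -1.69, -0.08]
[-0.01, -0.005, -0.123] [-1.82, -2.21, -0.08]
[-0.01, -0.006, -0.155] [-2.34, -2.68, -0.08]
17037 0.32458852502513863
```

View pics/w6.png

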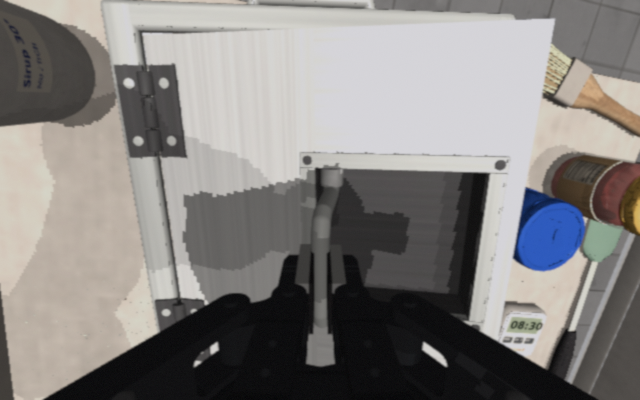

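```bash
python3 - <<'E'
from h import *
show([hp(f,1.57,.153+.307*(f-.34)) for f in (.34,.42,.5,.58,.66,.74)])
E
```

```text
t4.42 pos [0.4614 0.0238 0.1821] W [0.0014 0.0131 0.1821] rot [-1.559 -0.157 -1.421] gap0.063 F [ 1.7  0.1 -0.1] q [-0.44  0.37  0.2   2.26  0.17  0.53 -1.82]
[-0.012, -0.003, 0.004] [0.08, 0.13, -0.14]
[-0.012, -0.003, -0.021] [-0.36, -0.56, -0.14]
[-0.012, -0.003, -0.046] [-0.84, -1.21, -0.13]
[-0.012, -0.003, -0.07] [-1.38, -1.83, -0.12]
[-0.012, -0.003, -0.095] [-1.96, -2.39, -0.12]
[-0.012, -0.003, -0.119] [-2.59, -2.9, -0.12]
```

Call:
drive_tool([
  [[0,0,-0.021],[-0.36,-0.56,-0.13],0.4],
  [[0,0,-0.046],[-0.84,-1.21,-0.13],0.4],
  [[0,0,-0.07],[-1.38,-1.83,-0.12],0.4],
  [[0,0,-0.095],[-1.96,-2.39,-0.12],0.4],
  [[0,0,-0.119],[-2.59,-2.9,-0.12],0.4],
])

```text
clock: 4.83
ee_pos: [0.4565, 0.0521, 0.2076]
ee_rot: [-1.556, -0.279, -1.423]
contact_force: [8.6, -11.1, -6.6]
finger_gap: 0.067
```

```bash
python3 - <<'E'
from h import *
show([hp(f,1.57,.153+.307*(f-.34)) for f in (.74,.82,.90,.98,1.06,1.14)])
E
```

```text
t4.83 pos [0.4565 0.0521 0.2076] W [0.0009 0.0418 0.2076] rot [-1.556 -0.279 -1.423] gap0.067 F [  8.6 -11.1  -6.6] q [-0.66  0.35  0.3   2.24  0.29  0.63 -2.04]
[-0.013, -0.005, 0.003] [-0.16, 0.04, -0.09]
[-0.013, -0.005, -0.022] [-0.76, -0.49, -0.09]
[-0.013, -0.005, -0.046] [-1.41, -0.98, -0.08]
[-0.013, -0.006, -0.071] [-2.09, -1.41, -0.08]
[-0.013, -0.006, -0.095] [-2.8, -1.79, -0.08]
[-0.013, -0.006, -0.12] [-3.54, -2.1, -0.08]
```

Call:
drive_tool([
  [[0,0,-0.022],[-0.76,-0.49,-0.09],0.4],
  [[0,0,-0.046],[-1.41,-0.98,-0.09],0.4],
  [[0,0,-0.071],[-2.09,-1.41,-0.08],0.4],
  [[0,0,-0.095],[-2.8,-1.79,-0.08],0.4],
  [[0,0,-0.12],[-3.54,-2.1,-0.08],0.4],
])

```text
clock: 5.25
ee_pos: [0.4507, 0.0895, 0.2192]
ee_rot: [-1.554, -0.403, -1.427]
contact_force: [8.6, -12.8, -0.2]
finger_gap: 0.064
```

```bash
python3 - <<'E'
from h import *
s=get_state()
show([hp(f,1.57,.153+.307*(f-.34)) for f in (1.14,1.2,1.26,1.309,1.34)],s)
hatch("side",s,"pics/s2.png"); 
E
```

```text
t5.25 pos [0.4507 0.0895 0.2192] W [0.0008 0.0796 0.2192] rot [-1.554 -0.403 -1.427] gap0.064 F [  8.6 -12.8  -0.2] q [-0.84  0.38  0.35  2.21  0.38  0.74 -2.24]
[-0.014, -0.008, 0.004] [-0.23, 0.03, -0.08]
[-0.014, -0.008, -0.014] [-0.77, -0.23, -0.08]
[-0.014, -0.008, -0.033] [-1.33, -0.46, -0.08]
[-0.013, -0.008, -0.048] [-1.79, -0.63, -0.09]
[-0.013, -0.009, -0.057] [-2.09, -0.72, -0.09]
```

View pics/s2.png

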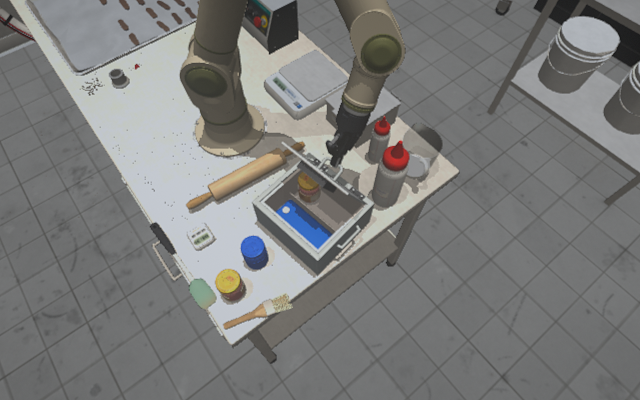

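Call:
drive_tool([
  [[0,0,-0.014],[-0.77,-0.23,-0.08],0.4],
  [[0,0,-0.033],[-1.33,-0.46,-0.08],0.4],
  [[0,0,-0.048],[-1.8,-0.63,-0.08],0.4],
  [[0,0,-0.06],[-2.3,-0.75,-0.08],0.4],
  [[0,0,-0.06],[-2.3,-0.75,-0.08],0.4],
])

```text
clock: 5.72
ee_pos: [0.4471, 0.1123, 0.2175]
ee_rot: [-1.554, -0.47, -1.426]
contact_force: [12.1, -18.1, -3.8]
finger_gap: 0.061
```

```bash
cat >> h.py <<'E'
def phi_est(n,s=None,save=None,rng=(.04,.1)):
    p,d,P,ok=hatch(n,s,save)
    sel=ok&(abs(P[...,0])>rng[0])&(abs(P[...,0])<rng[1])&(P[...,1]>.02)&(P[...,1]<.11)&(P[...,2]>.16)&(P[...,2]<.32)
    w=P[sel]; a=np.arctan2(w[:,2]-.125,.093-w[:,1]); print(n,sel.sum(),np.percentile(a,[5,50,95]).round(3)); return p,d,P,ok
E
python3 - <<'E'
from h import *
s=get_state()
show([hp(1.309,1.57,.45),hp(1.34,1.57,.45)],s)
phi_est("top"); phi_est("side"); phi_est("wrist",s,"pics/w7.png")
E
```

```text
t5.72 pos [0.4471 0.1123 0.2175] W [0.0007 0.1027 0.2175] rot [-1.554 -0.47  -1.426] gap0.061 F [ 12.1 -18.1  -3.8] q [-0.93  0.42  0.36  2.19  0.41  0.8  -2.33]
[-0.014, -0.007, 0.02] [0.38, 0.15, -0.07]
[-0.014, -0.007, 0.02] [0.08, 0.03, -0.07]
top 901 [1.234 1.315 1.327]
side 686 [1.133 1.26  1.302]
wrist 56004 [1.295 1.306 1.316]
```

View pics/w7.png

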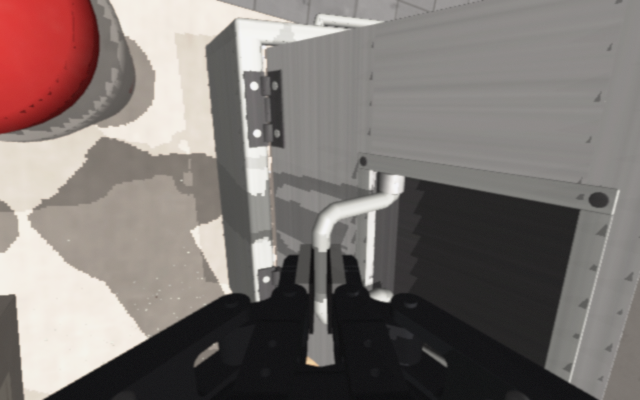

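Call:
drive_tool([
  [[0,0,0],[-0.6,0.1,0],0.4],
  [[0,0,0],[-0.9,0.2,0],0.4],
  [[0,0,0],[-0.9,0.2,0],0.4],
])

```text
clock: 6.12
ee_pos: [0.4475, 0.1124, 0.2158]
ee_rot: [-1.553, -0.48, -1.433]
contact_force: [8.1, -19.9, 38.8]
finger_gap: 0.064
```

```bash
python3 - <<'E'
from h import *
s=get_state()
show([],s)
phi_est("wrist",s)
E
```

```text
t6.12 pos [0.4475 0.1124 0.2158] W [0.0011 0.1027 0.2158] rot [-1.553 -0.48  -1.433] gap0.064 F [  8.1 -19.9  38.8] q [-0.93  0.42  0.36  2.19  0.41  0.8  -2.34]
wrist 56150 [1.294 1.305 1.315]
```

The stop is reached: no further motion and the force rose. I relax and release.

Call:
drive_tool([
  [[0,0,0],[0.15,-0.1,0],0.4],
  [[0,0,0],[0.15,-0.1,0],2.0],
  [[0,0,0],[0.15,-0.1,0],2.0],
  [[0,0,0],[0.15,-0.1,0],2.0],
  [[0,0,0],[0.15,-0.1,0],2.0],
])

```text
clock: 6.58
ee_pos: [0.4473, 0.112, 0.2171]
ee_rot: [-1.553, -0.479, -1.432]
contact_force: [0.3, -0.5, -0.4]
finger_gap: 0.237
```

```bash
python3 - <<'E'
from h import *
s=get_state()
show([],s)
phi_est("wrist",s,"pics/w8.png")
E
```

```text
t6.58 pos [0.4473 0.112  0.2171] W [0.0008 0.1024 0.2171] rot [-1.553 -0.479 -1.432] gap0.237 F [ 0.3 -0.5 -0.4] q [-0.93  0.42  0.36  2.19  0.41  0.8  -2.34]
wrist 57016 [1.279 1.291 1.3  ]
```

View pics/w8.png

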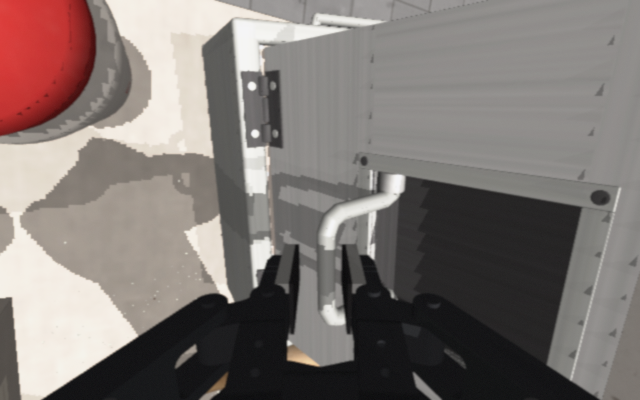

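The hatch relaxed by about 0.014 rad when I eased off. I push the bar again with the inner finger up to the stop, then unload only by the contact slack.

Call:
drive_tool([
  [[0,0,0],[-0.4,0.1,0],2.0],
  [[0,0,0],[-0.8,0.15,0],2.0],
  [[0,0,0],[-1.2,0.2,0],2.0],
  [[0,0,0],[-1.2,0.2,0],2.0],
])

```text
clock: 6.97
ee_pos: [0.4464, 0.1167, 0.2118]
ee_rot: [-1.555, -0.488, -1.435]
contact_force: [2.4, -14.5, 23.7]
finger_gap: 0.237
```

```bash
python3 - <<'E'
from h import *
s=get_state()
show([],s)
phi_est("wrist",s)
E
```

```text
t6.97 pos [0.4464 0.1167 0.2118] W [0.0007 0.1072 0.2118] rot [-1.555 -0.488 -1.435] gap0.237 F [  2.4 -14.5  23.7] q [-0.94  0.44  0.36  2.18  0.41  0.8  -2.35]
wrist 55261 [1.293 1.305 1.315]
```

Call:
drive_tool([
  [[0,0,0],[0.2,0,0],2.0],
  [[0,0,0],[0.5,-0.2,0],2.0],
  [[0,0,0],[0.5,-0.2,0],2.0],
])

```text
clock: 7.27
ee_pos: [0.4469, 0.1135, 0.2159]
ee_rot: [-1.555, -0.487, -1.435]
contact_force: [0.7, -1.0, -0.1]
finger_gap: 0.237
```

```bash
python3 - <<'E'
from h import *
s=get_state()
show([],s)
phi_est("wrist",s,"pics/w9.png")
E
```

```text
t7.27 pos [0.4469 0.1135 0.2159] W [0.0007 0.1039 0.2159] rot [-1.555 -0.487 -1.435] gap0.237 F [ 0.7 -1.  -0.1] q [-0.94  0.43  0.36  2.18  0.41  0.81 -2.35]
wrist 57092 [1.293 1.305 1.315]
```

View pics/w9.png

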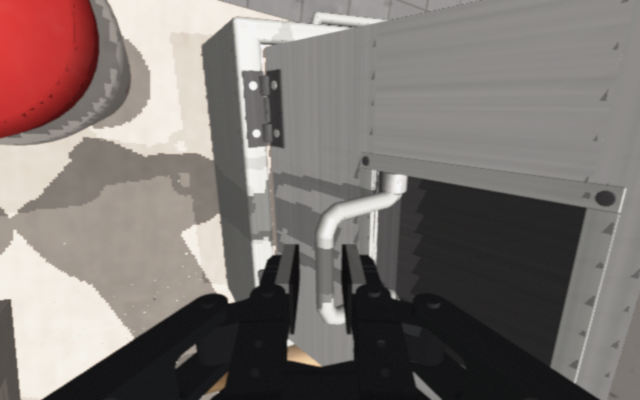

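Call:
drive_tool([
  [[0,0,0],[0,-1.5,0],2.0],
  [[0,0,0],[0,-3.5,0],2.0],
  [[0,0,0],[0,-6.5,0],2.0],
  [[0,0,0],[0,-10,0],2.0],
  [[0,0,0],[0,-13.5,0],2.0],
])

```text
clock: 7.73
ee_pos: [0.4354, 0.1773, 0.3359]
ee_rot: [-1.556, -0.487, -1.433]
contact_force: [1.5, 0.3, 0.0]
finger_gap: 0.234
```

```bash
python3 - <<'E'
from h import *
s=get_state()
phi_est("wrist",s)
show([(w2([0,.16,.42]),ringR(.25)),(w2([0,0,.42]),ringR(0.)),(w2([0,-.15,.40]),jarR(0.3)),(w2([0,-.28,.3]),jarR(0.6))],s)
E
```

```text
wrist 19936 [1.273 1.304 1.314]
t7.73 pos [0.4354 0.1773 0.3359] W [-0.001   0.1687  0.3359] rot [-1.556 -0.487 -1.433] gap0.234 F [1.5 0.3 0. ] q [-1.04  0.29  0.34  1.99  0.35  1.16 -2.32]
[-0.009, -0.013, 0.237] [4.7, -7.02, 0.21]
[-0.011, -0.011, 0.487] [18.84, 0.46, 0.35]
[0.606, -1.492, 0.625] [31.16, 9.25, 0.45]
[0.836, -1.408, 0.858] [37.97, 24.17, 0.43]
```

Call:
drive_tool([
  [[0,0,0.1],[2.3,-3.5,0.2],4],
  [[0,0,0.2],[4.7,-7,0.2],6],
  [[0,0,0.3],[8.2,-5.3,0.2],8.5],
  [[0,0,0.4],[11.8,-3.4,0.3],8.5],
  [[0,0,0.48],[15.4,-1.5,0.3],8.5],
])

```text
clock: 8.2
ee_pos: [0.4582, 0.0531, 0.4271]
ee_rot: [-1.545, 0.004, -1.421]
contact_force: [1.2, 0.2, -0.0]
finger_gap: 0.924
```

```bash
python3 - <<'E'
from h import *
show([(w2([0,-.15,.40]),jarR(0.0)),(w2([0,-.25,.3]),jarR(0.6))])
E
```

```text
t8.20 pos [0.4582 0.0531 0.4271] W [0.0027 0.0425 0.4271] rot [-1.545  0.004 -1.421] gap0.924 F [ 1.2  0.2 -0. ] q [-0.69  0.06  0.49  1.93 -0.03  1.13 -1.61]
[-0.023, -1.574, 0.017] [19.26, 2.62, -0.27]
[0.446, -1.515, 0.487] [29.3, 12.58, -0.5]
```

Call:
drive_tool([
  [[0,-0.12,0],[3.8,0.3,0],8.5],
  [[0,-0.24,0],[7.6,0.6,0],8.5],
  [[0,-0.36,0],[11.4,1,-0.1],8.5],
  [[0,-0.48,0],[15.2,1.5,-0.1],8.5],
  [[0,-0.6,0],[19,2.4,-0.2],8.5],
])

```text
clock: 8.62
ee_pos: [0.482, -0.106, 0.4082]
ee_rot: [-1.545, -0.009, -0.927]
contact_force: [0.4, 0.3, 0.8]
finger_gap: 0.993
```

```bash
python3 - <<'E'
from h import *
s=get_state()
# jar position
for n in("top","side"):
    p,d,P,ok=hatch(n,s,f"pics/{n}5.png")
    hsv=cv2.cvtColor(p,cv2.COLOR_RGB2HSV)
    m=ok&(hsv[...,0]>20)&(hsv[...,0]<35)&(hsv[...,1]>110)&(abs(P[...,2]-.1)<.03)
    nn,lab,st,ce=cv2.connectedComponentsWithStats(m.astype('uint8'))
    for k in range(1,nn):
        if st[k,4]>40:
            q=P[lab==k]; c=cv2.minEnclosingCircle((q[:,:2]*1000).astype('float32')); print(n,st[k],"W",c,"z",np.median(q[:,2]))
show([(w2([0,-.2,.30]),jarR(0.0)),(w2([0,-.25,.3]),jarR(0.6))],s)
print(inW(np.array([.4953,-.2935,0])))
E
```

```text
side [216 269  24  24 428] W ((-12.159685134887695, -306.71795654296875), 31.48895263671875) z 0.09929253106576474
t8.62 pos [ 0.482  -0.106   0.4082] W [ 0.002  -0.1183  0.4082] rot [-1.545 -0.009 -0.927] gap0.993 F [0.4 0.3 0.8] q [-0.41  0.13  0.6   1.91 -0.1   1.1  -0.69]
[-0.019, -1.08, 0.022] [7.01, 10.78, -4.3]
[0.521, -1.038, 0.344] [11.42, 10.76, -6.66]
[-0.0133635  -0.30572528  0.        ]
```

View pics/side5.png

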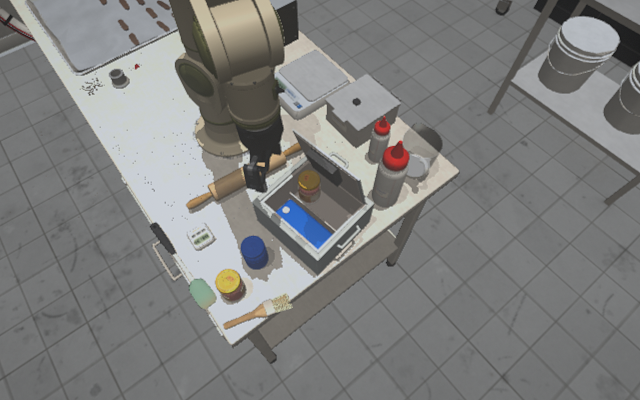

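View pics/top5.png

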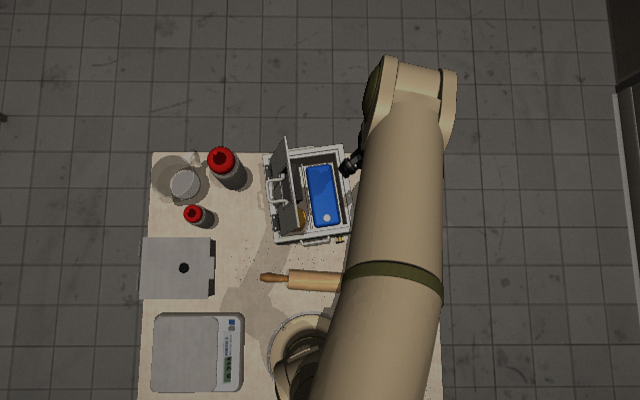

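```bash
cat >> h.py <<'E'
def jt(c,lean,back=.022,dist=0): # c: lid centre in W
    Rt=jarR(lean); return (w2(c)+Rt[:,1]*(back-dist),Rt)
def interp(p,Rt,n,s=None):
    from scipy.spatial.transform import Slerp
    s=s or get_state();T=tool(s); r=R.from_matrix(T[:3,:3].T@Rt).as_rotvec(); t=T[:3,:3].T@(p-T[:3,3])*100
    for i in range(1,n+1): print(np.round(r*i/n,3).tolist(),np.round(t*i/n,2).tolist())
E
python3 - <<'E'
from h import *
p,Rt=jt([-.0125,-.3065,.0935],.66,dist=.2)
print(inW(p)); interp(p,Rt,10)
E
```

```text
[-0.0125     -0.4156348   0.23411862]
[0.058, -0.104, 0.038] [2.52, 1.72, -1.53]
[0.115, -0.207, 0.076] [5.05, 3.45, -3.06]
[0.173, -0.311, 0.113] [7.57, 5.17, -4.59]
[0.231, -0.415, 0.151] [10.1, 6.89, -6.12]
[0.289, -0.518, 0.189] [12.62, 8.61, -7.65]
[0.346, -0.622, 0.227] [15.14, 10.34, -9.19]
[0.404, -0.725, 0.264] [17.67, 12.06, -10.72]
[0.462, -0.829, 0.302] [20.19, 13.78, -12.25]
[0.52, -0.933, 0.34] [22.72, 15.51, -13.78]
[0.577, -1.036, 0.378] [25.24, 17.23, -15.31]
```

Call:
drive_tool([
  [[0.058,-0.104,0.038],[2.5,1.2,-1.5],8.5],
  [[0.115,-0.207,0.076],[5,2.4,-3],8.5],
  [[0.173,-0.311,0.113],[7.6,4,-4.6],8.5],
  [[0.231,-0.415,0.151],[10.1,6,-6.1],8.5],
  [[0.289,-0.518,0.189],[12.6,8,-7.6],8.5],
])

```text
clock: 9.13
ee_pos: [0.4948, -0.2193, 0.349]
ee_rot: [-1.345, 0.078, -0.573]
contact_force: [0.9, 0.8, 1.3]
finger_gap: 0.995
```

```bash
python3 - <<'E'
from h import *
p,Rt=jt([-.0125,-.3065,.0935],.66,dist=.17)
show([]);print(inW(p)); interp(p,Rt,5)
E
```

```text
t9.13 pos [ 0.4948 -0.2193  0.349 ] W [-0.0025 -0.2323  0.349 ] rot [-1.345  0.078 -0.573] gap0.995 F [0.9 0.8 1.3] q [ 0.03  0.32  0.57  1.87 -0.44  1.12  0.22]
[-0.0125     -0.39724129  0.21041885]
[0.077, -0.138, 0.049] [2.25, 1.95, -3.12]
[0.154, -0.277, 0.098] [4.5, 3.91, -6.24]
[0.232, -0.415, 0.147] [6.75, 5.86, -9.35]
[0.309, -0.553, 0.196] [9.0, 7.82, -12.47]
[0.386, -0.692, 0.245] [11.25, 9.77, -15.59]
```

Call:
drive_tool([
  [[0.06,-0.1,0.04],[1.7,1.4,-2.3],8.5],
  [[0.12,-0.2,0.08],[3.4,2.8,-4.6],8.5],
  [[0.17,-0.3,0.11],[5.1,4.2,-6.9],8.5],
  [[0.22,-0.4,0.14],[6.6,5.6,-9.2],8.5],
  [[0.28,-0.5,0.18],[8.2,7.1,-11.4],8.5],
])

```text
clock: 9.55
ee_pos: [0.506, -0.3401, 0.247]
ee_rot: [-1.021, 0.055, -0.045]
contact_force: [1.6, 0.4, 1.5]
finger_gap: 0.99
```

```bash
python3 - <<'E'
from h import *
p,Rt=jt([-.0125,-.3065,.0935],.66,dist=.15)
show([]);print(inW(p)); interp(p,Rt,4)
E
```

```text
t9.55 pos [ 0.506  -0.3401  0.247 ] W [-0.0099 -0.3534  0.247 ] rot [-1.021  0.055 -0.045] gap0.990 F [1.6 0.4 1.5] q [ 0.49  0.65  0.36  1.65 -0.57  1.38  1.02]
[-0.0125     -0.38497896  0.19461901]
[0.026, -0.048, 0.017] [0.16, 0.7, -1.35]
[0.052, -0.097, 0.034] [0.33, 1.4, -2.7]
[0.079, -0.145, 0.05] [0.49, 2.1, -4.06]
[0.105, -0.193, 0.067] [0.65, 2.8, -5.41]
```

Call:
drive_tool([
  [[0.03,-0.06,0.02],[0.2,0.7,-1.6],8.5],
  [[0.06,-0.12,0.04],[0.4,1.4,-3.2],8.5],
  [[0.1,-0.18,0.06],[0.6,2.3,-4.8],8.5],
  [[0.105,-0.193,0.067],[0.65,2.8,-5.4],8.5],
])

```text
clock: 9.88
ee_pos: [0.5081, -0.3721, 0.1908]
ee_rot: [-0.906, 0.003, 0.153]
contact_force: [-0.2, 1.3, -0.6]
finger_gap: 0.992
```

```bash
python3 - <<'E'
from h import *
s=get_state()
p,d,P,ok=hatch("wrist",s,"pics/w10.png")
hsv=cv2.cvtColor(p,cv2.COLOR_RGB2HSV)
m=ok&(hsv[...,0]>20)&(hsv[...,0]<35)&(hsv[...,1]>110)&(abs(P[...,2]-.1)<.01)&(abs(P[...,0])<.08)
q=P[m]; print(m.sum(),cv2.minEnclosingCircle((q[:,:2]*1000).astype('float32')),np.median(q[:,2]))
show([jt([-.0125,-.3065,.0935],.66,dist=x) for x in(.1,.05,0)],s)
E
```

```text
1575 ((-12.072681427001953, -308.388671875), 30.853572845458984) 0.09919531273410637
t9.88 pos [ 0.5081 -0.3721  0.1908] W [-0.0127 -0.3853  0.1908] rot [-0.906  0.003  0.153] gap0.992 F [-0.2  1.3 -0.6] q [ 0.58  0.8   0.28  1.54 -0.54  1.47  1.23]
[-0.005, -0.001, -0.002] [0.03, 4.72, 0.24]
[-0.005, -0.001, -0.002] [0.04, 9.72, 0.21]
[-0.005, -0.001, -0.002] [0.05, 14.72, 0.19]
```

View pics/w10.png

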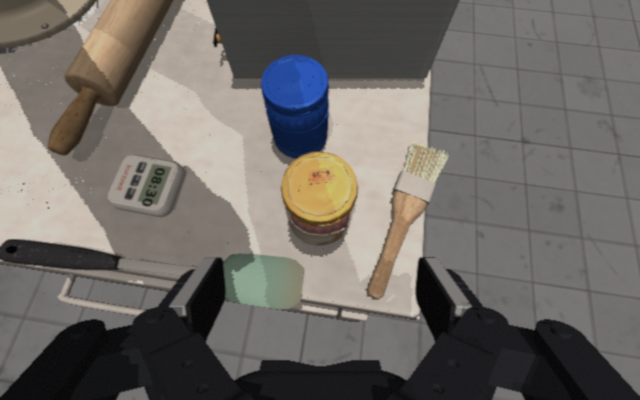

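Jam jar's yellow lid is centred between the open fingers at (320,188). The blue jar at (297,85) is clear. I go in.

Call:
drive_tool([
  [[0,0,0],[0,4,0.2],8.5],
  [[0,0,0],[0,8,0.2],8.5],
  [[0,0,0],[0,11,0.2],8.5],
  [[0,0,0],[0,13,0.2],8.5],
  [[0,0,0],[0,13.5,0.2],8.5],
])

```text
clock: 10.35
ee_pos: [0.4946, -0.283, 0.0842]
ee_rot: [-0.903, 0.007, 0.154]
contact_force: [0.4, 1.2, 0.8]
finger_gap: 0.996
```

```bash
python3 - <<'E'
from h import *
s=get_state()
p,d,P,ok=hatch("wrist",s,"pics/w11.png")
show([jt([-.0125,-.3065,.0935],.66)],s)
E
```

```text
t10.35 pos [ 0.4946 -0.283   0.0842] W [-0.0125 -0.2952  0.0842] rot [-0.903  0.007  0.154] gap0.996 F [0.4 1.2 0.8] q [ 0.52  0.85  0.23  1.76 -0.62  1.2   1.3 ]
[-0.007, -0.003, -0.006] [0.0, 0.77, -0.33]
```

View pics/w11.png

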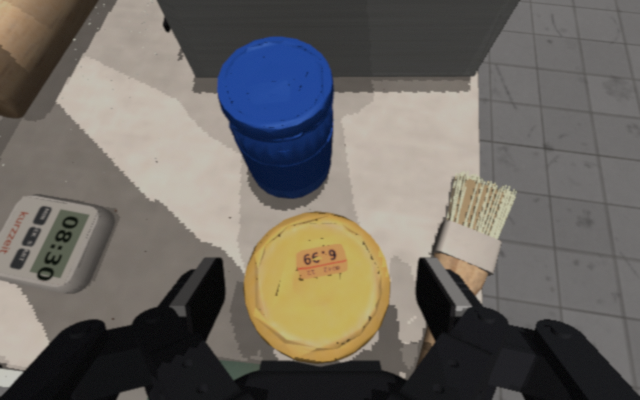

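Call:
drive_tool([
  [[-0.007,0,-0.006],[0,0.7,-0.25],8.5],
  [[-0.007,0,-0.006],[0,0.75,-0.3],8.5],
  [[-0.007,0,-0.006],[0,0.75,-0.3],5.5],
  [[-0.007,0,-0.006],[0,0.75,-0.3],5.5],
  [[-0.007,0,-0.006],[0,0.75,-0.3],5.5],
], newtons=60)

```text
clock: 10.82
ee_pos: [0.4947, -0.2832, 0.0784]
ee_rot: [-0.913, 0.0, 0.149]
contact_force: [-0.5, -1.1, 6.1]
finger_gap: 0.735
```

```bash
python3 - <<'E'
from h import *
s=get_state()
p,d,P,ok=hatch("wrist",s,"pics/w12.png")
show([],s)
E
```

```text
t10.82 pos [ 0.4947 -0.2832  0.0784] W [-0.0124 -0.2955  0.0784] rot [-0.913  0.     0.149] gap0.735 F [-0.5 -1.1  6.1] q [ 0.52  0.85  0.23  1.77 -0.63  1.18  1.31]
```

View pics/w12.png

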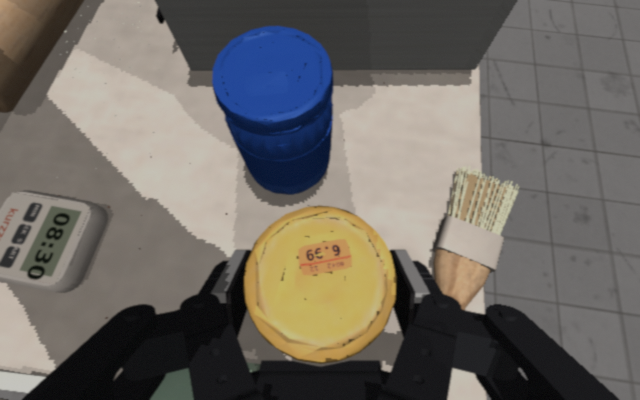

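```bash
python3 - <<'E'
from h import *
s=get_state(); T=tool(s)
for z in(.02,.05,.1,.15): print(np.round(100*T[:3,:3].T@np.array([0,0,z]),2))
p,d,P,ok=hatch("side",s,"pics/s6.png")
# stored jar
hsv=cv2.cvtColor(p,cv2.COLOR_RGB2HSV)
m=ok&(abs(P[...,2]-.115)<.006)&(P[...,0]>-.1)&(P[...,0]<.0)&(P[...,1]>.0)&(P[...,1]<.085)&(hsv[...,1]>90)
q=P[m]; print(m.sum(),cv2.minEnclosingCircle((q[:,:2]*1000).astype('float32')),np.percentile(q,[2,50,98],axis=0).round(4).tolist())
cv2.imwrite("pics/s6c.png",cv2.resize(p[150:270,240:380,::-1],(700,600)))
E
```

```text
[-0.   -1.58  1.22]
[-0.   -3.96  3.06]
[-0.   -7.91  6.12]
[ -0.   -11.87   9.17]
349 ((-62.40513229370117, 47.54020309448242), 32.62862777709961) [[-0.0915, 0.0166, 0.111], [-0.0623, 0.0454, 0.1152], [-0.0333, 0.074, 0.1186]]
```

View pics/s6c.png

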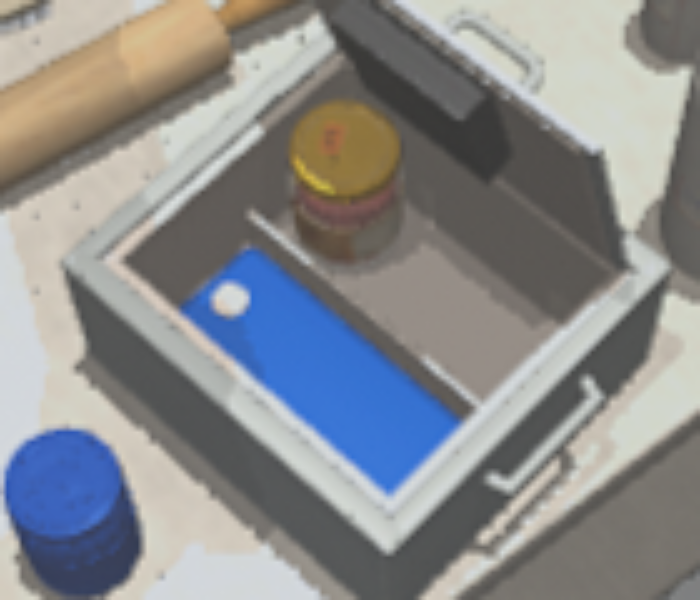

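Stored jar measures W (-0.062, 0.047), within the stated range. The underside of the ring cup hangs into the approach path, so I regrasp with a little more lean before lifting.

Call:
drive_tool([
  [[0,0,0],[0,0,0],8.5],
  [[0,0,0],[0,0,0],8.5],
  [[0,0,0],[0,0,0],8.5],
])

```text
clock: 11.17
ee_pos: [0.4948, -0.2838, 0.0786]
ee_rot: [-0.913, -0.0, 0.148]
contact_force: [0.1, -0.0, -0.0]
finger_gap: 0.995
```

```bash
python3 - <<'E'
from h import *
show([jt([-.0125,-.307,.0935],.74,back=.020)])
E
```

```text
t11.17 pos [ 0.4948 -0.2838  0.0786] W [-0.0123 -0.2961  0.0786] rot [-0.913 -0.     0.148] gap0.995 F [ 0.1 -0.  -0. ] q [ 0.52  0.85  0.23  1.77 -0.63  1.18  1.31]
[0.083, -0.003, 0.003] [-0.02, 0.15, 0.21]
```

Call:
drive_tool([
  [[0.083,0,0],[0,0.15,0.2],8.5],
  [[0.083,0,0],[0,0.15,0.2],8.5],
  [[0.083,0,0],[0,0.15,0.2],5.5],
  [[0.083,0,0],[0,0.15,0.2],5.5],
  [[0.083,0,0],[0,0.15,0.2],5.5],
], newtons=70)

```text
clock: 11.58
ee_pos: [0.4943, -0.2815, 0.0789]
ee_rot: [-0.832, -0.0, 0.148]
contact_force: [-2.4, -0.6, 1.3]
finger_gap: 0.725
```

```bash
python3 - <<'E'
from h import *
s=get_state();T=tool(s)
show([],s)
for z in(.02,.05,.1,.15): print(np.round(100*T[:3,:3].T@np.array([0,0,z]),2))
E
```

```text
t11.58 pos [ 0.4943 -0.2815  0.0789] W [-0.0125 -0.2937  0.0789] rot [-0.832 -0.     0.148] gap0.725 F [-2.4 -0.6  1.3] q [ 0.56  0.89  0.21  1.74 -0.64  1.25  1.32]
[ 0.   -1.48  1.35]
[ 0.   -3.7   3.37]
[ 0.   -7.39  6.73]
[  0.   -11.09  10.1 ]
```

Call:
drive_tool([
  [[0,0,0],[0,-1.5,1.3],5.5],
  [[0,0,0],[0,-3.7,3.4],5.5],
  [[0,0,0],[0,-6.5,5.9],5.5],
  [[0,0,0],[0,-9.3,8.4],5.5],
  [[0,0,0],[0,-11.8,10.8],5.5],
])

```text
clock: 12.0
ee_pos: [0.4942, -0.281, 0.2405]
ee_rot: [-0.834, -0.0, 0.148]
contact_force: [0.7, -0.1, -3.0]
finger_gap: 0.729
```

```bash
cat >> h.py <<'E'
OFF=np.array([0,.0133,.0789])
def jp(y,zb,x=.038,lean=.74): return (w2(np.array([x,y,zb])+OFF),jarR(lean))
E
python3 - <<'E'
from h import *
s=get_state()
p,d,P,ok=hatch("side",s,"pics/s7.png")
show([jp(-.05,.155)],s); interp(*jp(-.06,.155),8,s)
cv2.imwrite("pics/s7c.png",cv2.resize(p[120:300,160:400,::-1],(800,600)))
E
```

```text
t12.00 pos [ 0.4942 -0.281   0.2405] W [-0.0126 -0.2932  0.2405] rot [-0.834 -0.     0.148] gap0.729 F [ 0.7 -0.1 -3. ] q [ 0.53  0.69  0.25  1.67 -0.58  1.47  1.18]
[0.003, -0.003, 0.003] [4.95, 17.73, 18.57]
[0.0, -0.0, 0.0] [0.62, 2.13, 2.23]
[0.001, -0.001, 0.001] [1.24, 4.27, 4.46]
[0.001, -0.001, 0.001] [1.86, 6.4, 6.69]
[0.002, -0.002, 0.001] [2.48, 8.53, 8.92]
[0.002, -0.002, 0.002] [3.1, 10.66, 11.15]
[0.003, -0.002, 0.002] [3.72, 12.8, 13.37]
[0.003, -0.003, 0.003] [4.33, 14.93, 15.6]
[0.003, -0.003, 0.003] [4.95, 17.06, 17.83]
```

View pics/s7c.png

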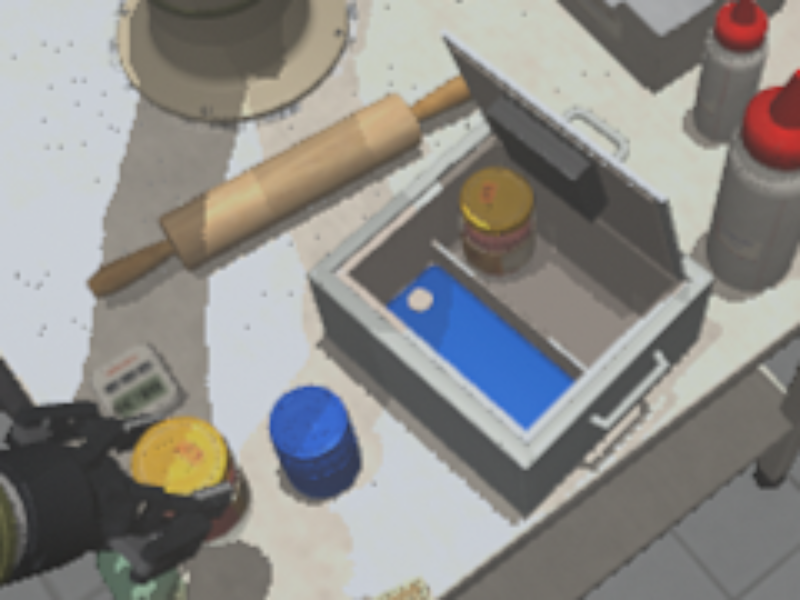

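Call:
drive_tool([
  [[0,0,0],[0.6,2.1,2.2],5.5],
  [[0,0,0],[1.2,4.3,4.5],5.5],
  [[0,0,0],[1.9,6.4,6.7],5.5],
  [[0,0,0],[2.5,8.5,8.9],5.5],
  [[0,0,0],[3.1,10.7,11.2],5.5],
])

```text
clock: 12.47
ee_pos: [0.5032, -0.1229, 0.2422]
ee_rot: [-0.84, -0.006, 0.148]
contact_force: [1.1, -0.4, -3.2]
finger_gap: 0.728
```

```bash
cat >> h.py <<'E'
def lidplane(s,save=None):
    for n in("side","wrist"):
        p,d,P,ok=hatch(n,s,save and f"pics/{save}_{n}.png")
        T=tool(s); c=inW(T[:3,3])-OFF
        hsv=cv2.cvtColor(p,cv2.COLOR_RGB2HSV)
        q0=P-(c+np.array([0,0,.099]))
        m=ok&(np.hypot(q0[...,0],q0[...,1])<.045)&(abs(q0[...,2])<.02)&(hsv[...,1]>110)&(hsv[...,0]>15)&(hsv[...,0]<35)
        q=P[m]
        if len(q)<50: print(n,"few",len(q)); continue
        for _ in range(3):
            A=np.c_[q[:,:2],np.ones(len(q))]; a=np.linalg.lstsq(A,q[:,2],rcond=None)[0]; r=abs(q[:,2]-A@a); q=q[r<max(.0015,np.percentile(r,85))]
        cc,rad=cv2.minEnclosingCircle((q[:,:2]*1000).astype('float32'))
        print(n,len(q),"tilt dz/dx,dz/dy",a[:2].round(3),"centre",np.round(cc,1),"rad",round(rad,1),"z",np.median(q[:,2]).round(4),"expected",(c+[0,0,.099]).round(4))
E
python3 - <<'E'
from h import *
s=get_state()
lidplane(s,"l1")
show([],s); interp(*jp(-.06,.15),4,s)
E
```

```text
side 249 tilt dz/dx,dz/dy [-0.018 -0.014] centre [  19.9 -149.8] rad 32.2 z 0.263 expected [ 0.0204 -0.1516  0.2623]
wrist 13415 tilt dz/dx,dz/dy [-0.009  0.003] centre [  20.  -150.6] rad 32.0 z 0.2629 expected [ 0.0204 -0.1516  0.2623]
t12.47 pos [ 0.5032 -0.1229  0.2422] W [ 0.0204 -0.1383  0.2422] rot [-0.84  -0.006  0.148] gap0.728 F [ 1.1 -0.4 -3.2] q [ 0.34  0.58  0.2   1.89 -0.68  1.29  1.09]
[0.002, 0.0, 0.002] [0.43, 1.78, 1.48]
[0.005, 0.001, 0.004] [0.86, 3.56, 2.97]
[0.007, 0.001, 0.006] [1.28, 5.33, 4.45]
[0.01, 0.001, 0.008] [1.71, 7.11, 5.93]
```

Call:
drive_tool([
  [[0,0,0],[0.4,1.8,1.5],5.5],
  [[0,0,0],[0.9,3.6,3],5.5],
  [[0.007,0,0.006],[1.3,5.3,4.5],5.5],
  [[0.01,0,0.008],[1.7,7.1,5.9],5.5],
  [[0.01,0,0.008],[1.7,7.1,5.9],5.5],
])

```text
clock: 12.98
ee_pos: [0.5046, -0.0202, 0.2296]
ee_rot: [-0.823, 0.0, 0.166]
contact_force: [-0.3, 0.1, -4.1]
finger_gap: 0.732
```

```bash
python3 - <<'E'
from h import *
s=get_state()
show([jp(-.05,.14),jp(-.04,.11),jp(-.03,.085),jp(-.015,.07),jp(0.01,.062)],s)
E
```

```text
t12.98 pos [ 0.5046 -0.0202  0.2296] W [ 0.0374 -0.037   0.2296] rot [-0.823  0.     0.166] gap0.732 F [-0.3  0.1 -4.1] q [ 0.23  0.56  0.14  2.   -0.77  1.18  1.05]
[-0.008, 0.01, -0.009] [0.06, 0.8, -0.7]
[-0.008, 0.01, -0.009] [0.07, 3.68, -2.01]
[-0.008, 0.01, -0.009] [0.09, 6.19, -2.98]
[-0.008, 0.01, -0.009] [0.11, 8.31, -2.9]
[-0.008, 0.01, -0.009] [0.14, 10.6, -1.61]
```

Call:
drive_tool([
  [[-0.008,0.01,-0.009],[0.06,0.8,-0.7],5.5],
  [[-0.008,0.01,-0.009],[0.07,2.3,-1.4],5.5],
  [[-0.008,0.01,-0.009],[0.08,3.9,-2.1],5.5],
  [[-0.008,0.01,-0.009],[0.09,5.4,-2.7],5.5],
  [[-0.008,0.01,-0.009],[0.09,6.2,-3],5.5],
])

```text
clock: 13.4
ee_pos: [0.5015, 0.0001, 0.1621]
ee_rot: [-0.832, 0.002, 0.154]
contact_force: [-0.5, -0.2, -3.8]
finger_gap: 0.729
```

```bash
python3 - <<'E'
from h import *
s=get_state()
lidplane(s,"l2")
show([jp(-.03,.08),jp(-.01,.068),jp(.01,.062),jp(0.025,.059),jp(.034,.057)],s)
E
```

```text
side 173 tilt dz/dx,dz/dy [-0.011 -0.016] centre [ 37.4 -25.5] rad 31.5 z 0.1828 expected [ 0.0374 -0.0297  0.1822]
wrist 6747 tilt dz/dx,dz/dy [-0.017 -0.004] centre [ 37.1 -28.9] rad 31.9 z 0.183 expected [ 0.0374 -0.0297  0.1822]
t13.40 pos [5.015e-01 1.000e-04 1.621e-01] W [ 0.0374 -0.0164  0.1621] rot [-0.832  0.002  0.154] gap0.729 F [-0.5 -0.2 -3.8] q [ 0.22  0.64  0.11  2.06 -0.86  1.04  1.14]
[0.001, -0.001, -0.002] [0.06, 0.22, -0.23]
[0.001, -0.001, -0.002] [0.06, 2.45, 0.44]
[0.001, -0.001, -0.002] [0.07, 4.24, 1.51]
[0.001, -0.001, -0.002] [0.07, 5.48, 2.42]
[0.001, -0.001, -0.002] [0.07, 6.23, 2.95]
```

View pics/l2_wrist.png

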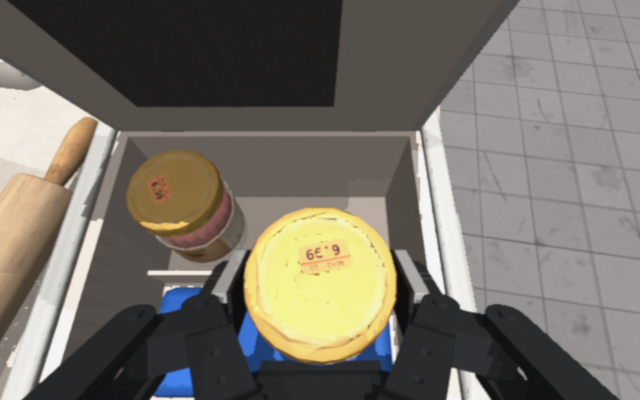

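View pics/l2_side.png

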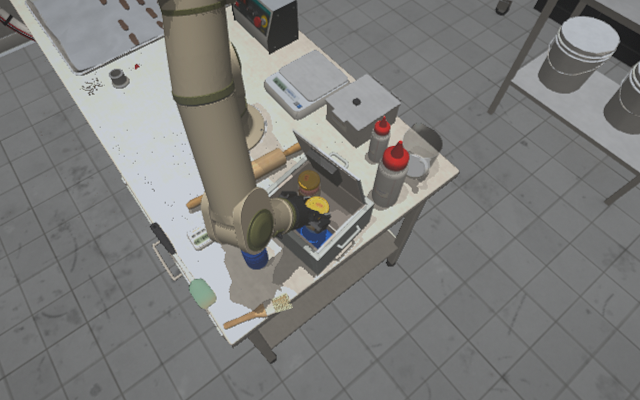

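The wrist view shows the jar at (320,280) inside the well, clear of the stored jar at (178,195), and upright. Going over the divider.

Call:
drive_tool([
  [[0,0,0],[0.06,1.2,0.1],5.5],
  [[0,0,0],[0.06,2.5,0.5],5.5],
  [[0,0,0],[0.07,4.2,1.5],5.5],
  [[0,0,0],[0.07,5.4,2.4],5.5],
  [[0,0,0],[0.07,5.4,2.4],5.5],
])

```text
clock: 13.92
ee_pos: [0.4922, 0.058, 0.1391]
ee_rot: [-0.827, 0.003, 0.158]
contact_force: [-0.8, 1.6, -4.0]
finger_gap: 0.731
```

```bash
python3 - <<'E'
from h import *
s=get_state()
lidplane(s,"l3")
show([jp(.034,.057),jp(.040,.051),jp(.045,.044),jp(0.045,.03),jp(.045,.018)],s)
E
```

```text
side 144 tilt dz/dx,dz/dy [ 0.    -0.022] centre [37.8 35.4] rad 30.1 z 0.16 expected [0.0371 0.0289 0.1592]
wrist 12576 tilt dz/dx,dz/dy [-0.018  0.   ] centre [36.9 29.2] rad 31.9 z 0.1597 expected [0.0371 0.0289 0.1592]
t13.92 pos [0.4922 0.058  0.1391] W [0.0371 0.0422 0.1391] rot [-0.827  0.003  0.158] gap0.731 F [-0.8  1.6 -4. ] q [ 0.16  0.66  0.05  2.13 -0.95  0.94  1.17]
[-0.003, 0.002, -0.006] [0.1, 0.58, 0.16]
[-0.003, 0.002, -0.006] [0.1, 1.43, 0.19]
[-0.003, 0.002, -0.006] [0.11, 2.28, 0.09]
[-0.003, 0.002, -0.006] [0.11, 3.31, -0.86]
[-0.003, 0.002, -0.006] [0.12, 4.2, -1.67]
```

View pics/l3_wrist.png

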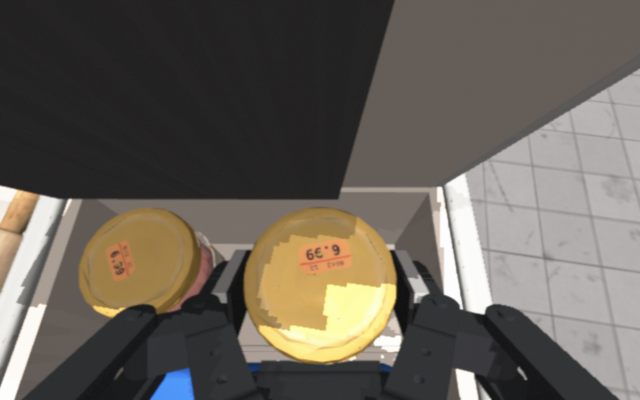

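Call:
drive_tool([
  [[0,0,0],[0.15,0.58,0.16],5.5],
  [[0,0,0],[0.25,1,0.18],5.5],
  [[0,0,0],[0.3,1.43,0.19],5.5],
  [[0,0,0],[0.3,1.9,0.15],5.5],
  [[0,0,0],[0.3,2.0,0.1],5.5],
])

```text
clock: 14.43
ee_pos: [0.494, 0.0699, 0.1245]
ee_rot: [-0.83, 0.003, 0.156]
contact_force: [0.4, 0.4, -3.5]
finger_gap: 0.729
```

```bash
python3 - <<'E'
from h import *
s=get_state()
lidplane(s,"l4")
show([jp(.044,.044,.040),jp(0.045,.03,.040),jp(.045,.018,.040)],s)
E
```

```text
side 119 tilt dz/dx,dz/dy [-0.02  -0.003] centre [41.3 40.4] rad 32.0 z 0.1454 expected [0.0406 0.0404 0.1446]
wrist 14754 tilt dz/dx,dz/dy [-0.017 -0.004] centre [40.4 40.8] rad 31.9 z 0.145 expected [0.0406 0.0404 0.1446]
t14.43 pos [0.494  0.0699 0.1245] W [0.0406 0.0537 0.1245] rot [-0.83   0.003  0.156] gap0.729 F [ 0.4  0.4 -3.5] q [ 0.16  0.68  0.02  2.14 -0.98  0.89  1.18]
[-0.001, 0.0, -0.004] [-0.06, 0.36, 0.16]
[-0.001, 0.0, -0.004] [-0.06, 1.46, -0.71]
[-0.001, 0.0, -0.004] [-0.05, 2.35, -1.52]
```

View pics/l4_wrist.png

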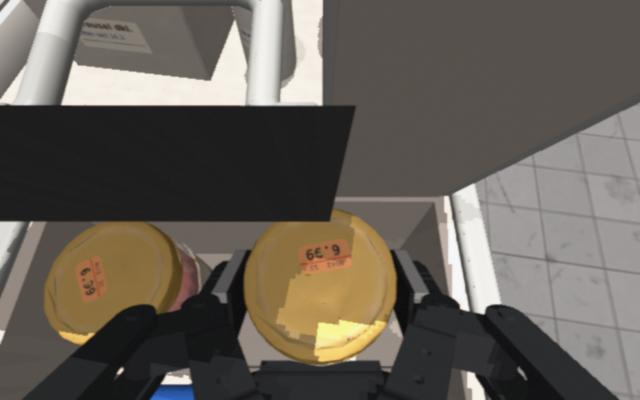

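Call:
drive_tool([
  [[0,0,0],[-0.03,0.36,0.16],5.5],
  [[0,0,0],[-0.05,0.9,-0.2],5.5],
  [[0,0,0],[-0.05,1.46,-0.7],5.5],
  [[0,0,0],[-0.05,1.5,-0.75],5.5],
])

```text
clock: 14.87
ee_pos: [0.4925, 0.0738, 0.1072]
ee_rot: [-0.83, 0.004, 0.155]
contact_force: [0.1, 0.8, -3.2]
finger_gap: 0.725
```

```bash
python3 - <<'E'
from h import *
s=get_state()
lidplane(s,"l5")
show([jp(.045,.018,.040),jp(.045,.016,.040),jp(.045,.014,.04)],s)
phi_est("side")
E
```

```text
side 114 tilt dz/dx,dz/dy [-0.022 -0.019] centre [39.1 53. ] rad 29.7 z 0.1279 expected [0.0397 0.0445 0.1273]
wrist 15832 tilt dz/dx,dz/dy [-0.019 -0.002] centre [39.5 44.8] rad 31.9 z 0.1278 expected [0.0397 0.0445 0.1273]
t14.87 pos [0.4925 0.0738 0.1072] W [0.0397 0.0578 0.1072] rot [-0.83   0.004  0.155] gap0.725 F [ 0.1  0.8 -3.2] q [ 0.17  0.71 -0.01  2.15 -1.    0.86  1.21]
[-0.001, -0.001, -0.005] [0.03, 0.8, -0.66]
[-0.001, -0.001, -0.005] [0.04, 0.95, -0.79]
[-0.001, -0.001, -0.005] [0.04, 1.09, -0.93]
side 703 [1.117 1.259 1.302]
```

```bash
python3 - <<'E'
import cv2
a=cv2.imread("pics/l5_side.png")[120:280,230:420]; cv2.imwrite("pics/l5c.png",cv2.resize(a,(712,600)))
E
```

```text
(no output)
```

View pics/l5c.png

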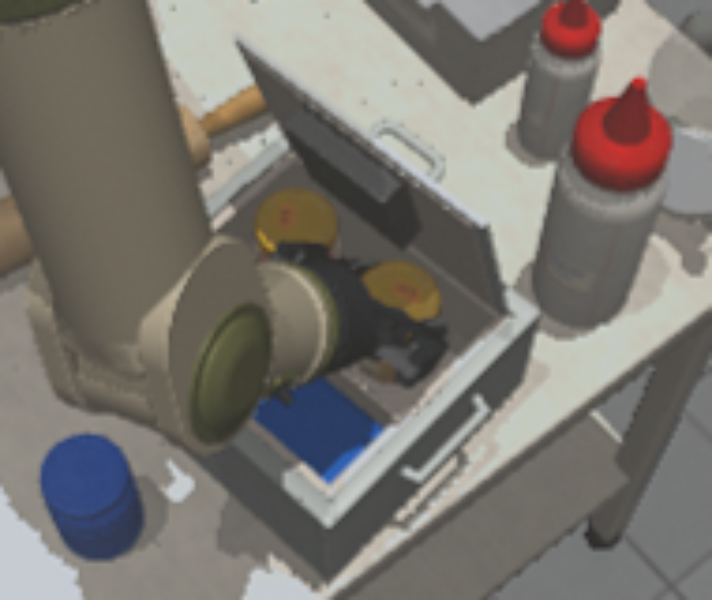

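Call:
drive_tool([
  [[0,0,0],[0.03,0.4,-0.33],5.5],
  [[0,0,0],[0.03,0.8,-0.66],5.5],
  [[0,0,0],[0.03,0.9,-0.74],5.5],
  [[0,0,0],[0.03,0.9,-0.74],5.5],
])

```text
clock: 15.35
ee_pos: [0.4927, 0.0744, 0.0962]
ee_rot: [-0.829, 0.004, 0.155]
contact_force: [-0.6, -0.6, -3.6]
finger_gap: 0.729
```

```bash
python3 - <<'E'
from h import *
s=get_state()
lidplane(s,"l6")
show([jp(.045,.016,.040),jp(.045,.014,.04)],s)
E
```

```text
side 114 tilt dz/dx,dz/dy [-0.005 -0.004] centre [40.1 50.4] rad 30.5 z 0.1168 expected [0.0401 0.0449 0.1163]
wrist 15930 tilt dz/dx,dz/dy [-0.019 -0.001] centre [39.9 45.6] rad 31.8 z 0.1167 expected [0.0401 0.0449 0.1163]
t15.35 pos [0.4927 0.0744 0.0962] W [0.0401 0.0582 0.0962] rot [-0.829  0.004  0.155] gap0.729 F [-0.6 -0.6 -3.6] q [ 0.19  0.73 -0.04  2.15 -1.    0.83  1.22]
[-0.001, -0.001, -0.004] [-0.0, 0.1, -0.08]
[-0.001, -0.001, -0.004] [-0.0, 0.24, -0.22]
```

Bottom is about 1.5 mm above the floor. I settle it gently.

Call:
drive_tool([
  [[0,0,0],[0,0.1,-0.09],5.5],
  [[0,0,0],[0,0.2,-0.18],5.5],
  [[0,0,0],[0,0.24,-0.22],5.5],
])

```text
clock: 15.7
ee_pos: [0.4928, 0.0751, 0.0949]
ee_rot: [-0.826, 0.003, 0.155]
contact_force: [-2.3, -4.4, 17.2]
finger_gap: 0.722
```

```bash
python3 - <<'E'
from h import *
s=get_state()
lidplane(s)
show([],s)
E
```

```text
side 120 tilt dz/dx,dz/dy [-0.011  0.002] centre [39.5 50.4] rad 30.3 z 0.1155 expected [0.0402 0.0457 0.115 ]
wrist 15954 tilt dz/dx,dz/dy [-0.017 -0.007] centre [40. 46.] rad 31.8 z 0.1155 expected [0.0402 0.0457 0.115 ]
t15.70 pos [0.4928 0.0751 0.0949] W [0.0402 0.059  0.0949] rot [-0.826  0.003  0.155] gap0.722 F [-2.3 -4.4 17.2] q [ 0.19  0.73 -0.04  2.15 -1.01  0.83  1.22]
```

On the floor: 17 N upward, lid top at z 0.1155. Now I release with a small opening.

Call:
drive_tool([
  [[0,0,0],[0,0,0],5.5],
  [[0,0,0],[0,0,0],7.0],
  [[0,0,0],[0,0,0],7.5],
  [[0,0,0],[0,0,0],7.6],
  [[0,0,0],[0,0,0],7.6],
])

```text
clock: 16.22
ee_pos: [0.4928, 0.0751, 0.0949]
ee_rot: [-0.827, 0.003, 0.155]
contact_force: [0.1, 0.5, -0.0]
finger_gap: 0.89
```

```bash
python3 - <<'E'
from h import *
s=get_state()
lidplane(s,"l7")
show([],s)
T=tool(s)
# retreat: pure tool -y, and reverse path
for v in ([0,0,.004],[0,-.08,.10],[0,-.11,.16],[0,-.2,.2]): print(v,np.round(100*T[:3,:3].T@(RW@np.array(v)),2))
E
```

```text
side 130 tilt dz/dx,dz/dy [ 0.011 -0.016] centre [40.8 47.5] rad 31.2 z 0.1154 expected [0.0402 0.0456 0.115 ]
wrist 15918 tilt dz/dx,dz/dy [-0.001  0.003] centre [38.7 45.8] rad 31.6 z 0.1151 expected [0.0402 0.0456 0.115 ]
t16.22 pos [0.4928 0.0751 0.0949] W [0.0402 0.0589 0.0949] rot [-0.827  0.003  0.155] gap0.890 F [ 0.1  0.5 -0. ] q [ 0.19  0.73 -0.04  2.15 -1.01  0.83  1.22]
[0, 0, 0.004] [-0.   -0.29  0.27]
[0, -0.08, 0.1] [ -0.05 -12.78   0.89]
[0, -0.11, 0.16] [ -0.07 -19.22   2.75]
[0, -0.2, 0.2] [ -0.11 -28.26  -1.16]
```

View pics/l7_wrist.png

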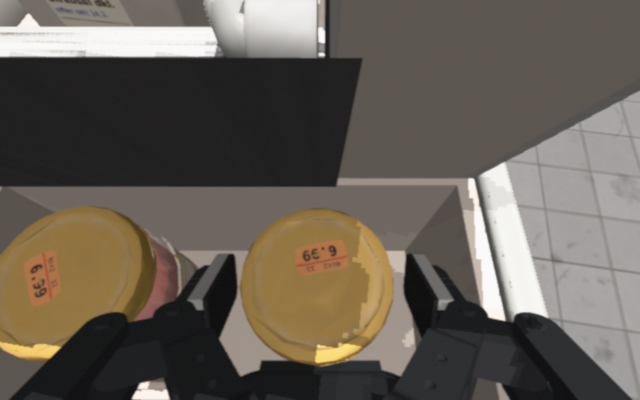

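Jar stands flat and free (lid tilt about 0). I retreat straight back along the tool axis.

Call:
drive_tool([
  [[0,0,0],[0,-1,0],7.6],
  [[0,0,0],[0,-3,0],7.6],
  [[0,0,0],[0,-6,0],7.6],
  [[0,0,0],[0,-9.5,0],7.6],
  [[0,0,0],[0,-13.5,0],7.6],
])

```text
clock: 16.73
ee_pos: [0.5063, -0.016, 0.1953]
ee_rot: [-0.826, 0.005, 0.157]
contact_force: [0.8, -0.0, -0.1]
finger_gap: 0.89
```

Call:
drive_tool([
  [[0,0,0],[0,-3.5,0.3],7.6],
  [[0,0,0],[0,-7,0.6],7.6],
  [[0,0,0],[0,-11,1],7.6],
  [[0,0,0],[0,-14,1],7.6],
  [[0,0,0],[0,-14,1],7.6],
])

```text
clock: 17.15
ee_pos: [0.5219, -0.108, 0.3093]
ee_rot: [-0.833, 0.0, 0.151]
contact_force: [1.2, -0.8, -0.8]
finger_gap: 0.89
```

```bash
python3 - <<'E'
from h import *
s=get_state(); show([],s)
for n in ("wrist","top","side"):
    p,d,P,ok=phi_est(n,s,f"pics/f_{n}.png")
    hsv=cv2.cvtColor(p,cv2.COLOR_RGB2HSV)
    for nm,c in(("jam",[.039,.046]),("stored",[-.062,.047])):
        m=ok&(np.hypot(P[...,0]-c[0],P[...,1]-c[1])<.045)&(abs(P[...,2]-.115)<.008)&(hsv[...,1]>110)&(hsv[...,0]>15)&(hsv[...,0]<35)
        q=P[m]
        if len(q)>60:
            A=np.c_[q[:,:2],np.ones(len(q))]; a=np.linalg.lstsq(A,q[:,2],rcond=None)[0]
            print(n,nm,len(q),np.round(cv2.minEnclosingCircle((q[:,:2]*1000).astype('float32'))[0],1),np.median(q[:,2]).round(4),"tilt",a[:2].round(3))
    Pw=world(n,d,tool(s)); m=ok&((hsv[...,0]<8)|(hsv[...,0]>172))&(hsv[...,1]>150)&(Pw[...,2]>.13)&(Pw[...,1]>.2)
    nn,lab,st,ce=cv2.connectedComponentsWithStats(m.astype('uint8'))
    for k in range(1,nn):
        if st[k,4]>60: q=Pw[lab==k]; print(n,"red",st[k][:2],np.median(q,0).round(3),q[:,2].max().round(3))
a=cv2.imread("pics/f_side.png")[110:290,200:440]; cv2.imwrite("pics/fs.png",cv2.resize(a,(800,600)))
E
```

```text
t17.15 pos [ 0.5219 -0.108   0.3093] W [ 0.0411 -0.1264  0.3093] rot [-0.833  0.     0.151] gap0.890 F [ 1.2 -0.8 -0.8] q [ 0.34  0.51  0.15  1.81 -0.65  1.39  0.95]
wrist 13304 [1.145 1.259 1.292]
wrist jam 1736 [38.8 45. ] 0.1151 tilt [0.001 0.029]
wrist stored 1754 [-64.5  46.4] 0.1151 tilt [-0.006  0.027]
wrist red [267   0] [0.403 0.297 0.148] 0.157
wrist red [341   0] [0.529 0.208 0.22 ] 0.228
top 894 [1.237 1.314 1.328]
top stored 122 [-66.5  40.8] 0.1154 tilt [ 0.02  -0.038]
top red [207 147] [0.522 0.23  0.227] 0.283
top red [184 205] [0.396 0.315 0.158] 0.199
side 692 [1.132 1.26  1.302]
side jam 343 [40.4 45.7] 0.115 tilt [-0.009 -0.   ]
side stored 316 [-63.9  46.4] 0.1149 tilt [-0.005  0.018]
side red [375 121] [0.407 0.31  0.158] 0.176
side red [384 146] [0.541 0.223 0.227] 0.268
```

View pics/fs.png

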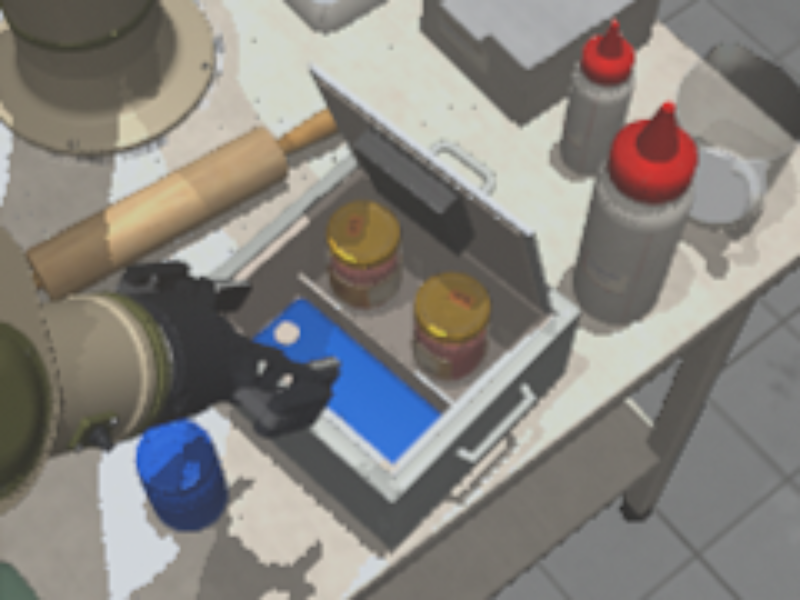

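View pics/f_wrist.png

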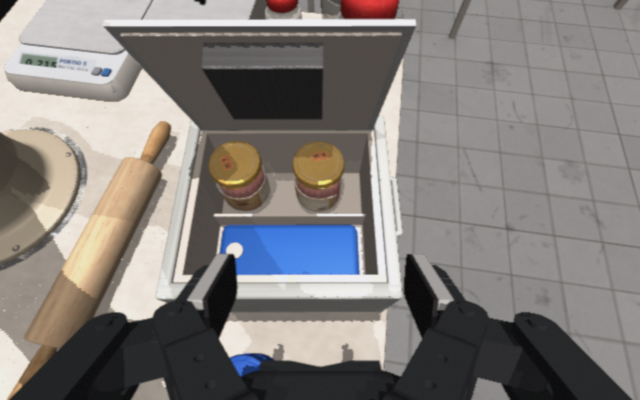

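Both jars stand upright side by side (wrist view: stored jar at (238,170), jam jar at (318,170)). The hatch is at its stop, the same top-camera reading as when pushed against it. Both bottles stand where they were.

```bash
python3 -c "
from station import workorder; print(workorder.finish_job())"
```

```text
the job is handed in; nothing more can be done
None
```

The jam jar is put away in the hinge-side strip next to the stored jar, the hatch is open at its stop, and the job was handed in at about 17.3 s of the 62 s allowed.

I flipped the ring up and lifted the hatch by it. When I first let go it had eased back about 0.014 rad, so I pushed it to the stop again with the inner finger. I took the yellow-lidded jar by its lid at a lean of about 42°. That is slightly over the suggested 40°, to clear the underside of the ring cup. I brought it in over the divider, set it on the floor, and only then released it.

Last checks:
- **Jam jar:** it stands at well x 39, y 46 mm with its lid top at 115 mm, as expected on the floor. Its tilt is close to zero.
- **Stored jar:** upright. The side camera put it within about 2 mm of where it was when I first measured it; the top camera, with only a partial view, read it several mm off.
- **Hatch:** the top camera read 1.314 rad, the same as when it was pressed against the stop. The wrist camera read 1.304–1.305 rad just after release. The side camera, and the last wrist picture (taken from the -y side), read about 1.26. Those two see mostly the underside and the cup, and the side reading did not change from when the hatch was held at the stop, so I trusted the first two.
- **Squeeze bottle:** both bottles stand where they were.
- **Robot:** the gripper is clear of everything.

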